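# Load the sample turntable without spinning it

## Robot

A 6-joint arm with a two-finger parallel gripper is mounted at the origin on the work surface. World frame = base frame: x ahead of the robot, y to its left, z up, the work surface at z = 0. Lengths are in m, angles in rad, forces in N, time in s.
With the tool pointing down it reaches from about 0.275 to 0.875 m from the base axis. Payload 12.5 kg.
Tool frame: the origin (TCP) lies at the very end of the fingers, on their centre line; the grasp point (between the pads) lies 19 mm behind it; z points along the fingers, y is the direction in which the jaws open and shut (so a half turn about z gives the same grasp; the last joint's range is limited). The gripper opens to 85 mm and grips with 20 to 120 N. Pads are 22 mm wide; open, the fingers measure 114 mm over their backs; the gripper's body (76 mm by 85 mm) begins 54 mm behind the grasp point. The pads swing forward as they close: fully open they stand 13 mm farther back than shut.
Start: joints at [-1.386, 0.351, 1.652, -0, 1.139, -0.085], TCP at [0.147, -0.53, 0.231] pointing down, gripper open.
Joint ranges: [-2.75, 2.75], [-0.79, 2.1], [0.01, 2.65], [-1.57, 4.71], [0.07, 3.14], [-2.87, 2.87]. Speed limits (rad/s): [2.22, 2.22, 2.79, 3.14, 3.14, 3.14].

## Interface

Orientations are given as a rotation vector (axis times angle).
In Python, from bench import arm, grab_frame, calibration, masks_of gives the robot as it stands.
- The arm moves only by the tool arm_command, never from a script. Its argument "rows" is a list of rows, each a list of 5 numbers: the shift along the tool's x, y, z in m, then the turn about the tool's z in rad, then the finger opening in m, from 0 to 0.0854. A call has 1 to 20 rows; each row shifts and turns the commanded pose from where the row before left it, along the tool's axes as they then stand; what a row does not reach is not made up. A row lasts 1/8 s, in which the tool goes at most 62.5 mm and 10.7 degrees, less where a joint would pass 70% of its speed; a pose out of reach is approached as far as the arm can. A call with a gripper value outside its range is refused whole. The fingers move at their own pace and stop on an object; "force" is the grip in N (left out, the last holds). Time passes only in rows, so rows that do not move let the fingers close. It gives the time, the measured TCP pose, the force and the opening at its end, in the units of the state.
- arm.state(): the state, without advancing time (a new reading comes with each control period).
- grab_frame(name): name is "scene" or "top" or "wrist"; returns (picture, depth): 480x640x3 uint8, red, green, blue; 480x640 float32, m along the optical axis (not along the pixel's ray), 0 where there is no reading.
- calibration(name): a dict with "intrinsics" (3x3 intrinsics, pixels), "dist" ([k1, k2, p1, p2, k3] as OpenCV has them; the pictures are not rectified), "pose" (4x4, takes a point from camera to world coordinates). Camera axes: x right, y down, z forward; pixel columns grow to the right and rows downward; lengths in m; the calibration is good to about 2 mm. A picture is of the moment at which its call begins: read the wrist's pose just before it. calibration takes no time and is no camera call; for the wrist camera it gives the pose at the moment of the call.
- arm.finish_job(): hands the job in, once; it reports no verdict.
Trained networks look in the newest picture that a camera, given by its name, has taken for a name from the list of things; names that differ only in an ending like _2 or _b are one class to them, and where a whole thing is asked for, a point or a joint stands for the part that bears it (a point fixed in the world has none). Each returns a list of dicts, best first, with "confidence" (0 to 1); they miss things now and then, are a little off and sometimes report something else, mostly with a low value. They report only what shows in the picture. A call takes as long as a camera call. They do not tell look-alikes from the thing itself.
- masks_of(camera, target): "mask" (480x640 bool, what is visible of it) and "box" ([left, top, right, bottom] in pixels, round what is visible of it).
The state is a dict: "time": time; "qpos": joint angles; "qd": joint speeds; "joint_torque": joint torques, N m; "position": TCP position; "orientation": TCP orientation; "wrist_force": force on the tool from outside, world axes, zero at the start; "moment": the same for the moment, N m; "opening": finger opening in m.
Only numpy, scipy, OpenCV 4.12 (cv2) and the standard library are available. Lean on these libraries where they do the work, as an engineer would, in place of code of your own. Each camera call takes 0.05 s, during which the arm holds its last target.

## Task

Take the empty glass beaker off the freely turning turntable and stand it on the small green mat. After that, take the red and the blue sample bottles out of the slanted rack, in either order, and stand each upright and squarely in the middle of the pad of its own colour, broad face outward, setting everything down gently. Do not let the turntable turn noticeably from the way it points now, and leave the green bottle on it, the spare beaker and the rinse bottle alone.

Things in the scene. Friction and masses are not known exactly. Their poses are not given: they have to be found in the camera images.
- beaker_mid (a point): empty clear glass beaker, 60 mm across, 80 mm tall, straight 3 mm wall, about 0.1 kg, loose and upright, standing on the red pad at the start. This point is its centre, 40 mm above its underside; z up.
- mat_mid (a point): centre of the upper face of the small green mat fixed flat on the worktop, 160 mm (its x) by 120 mm (its y), 4 mm thick; z up.
- red_bottle_mid (a point): white sample bottle with red cap and labels, loose, 0.13 to 0.25 kg. Flat-sided body 60 mm (x) by 48 mm (y) up to 90 mm, then shoulder and 33 mm wide cap, top at 130 mm. This point: its centre, 65 mm above the underside; z runs to the cap. Starts in a bay of the rack leaning 30 degrees from upright, cap towards the robot side, 48 mm sides (y) along the rack's y.
- blue_bottle_mid (a point): white sample bottle with blue cap and labels, loose, 0.13 to 0.25 kg. Flat-sided body 60 mm (x) by 48 mm (y) up to 90 mm, then shoulder and 33 mm wide cap, top at 130 mm. This point: its centre, 65 mm above the underside; z runs to the cap. Starts in a bay of the rack leaning 30 degrees from upright, cap towards the robot side, 48 mm sides (y) along the rack's y.
- red_pad (a point): centre of the red-bordered pad painted on the turntable's top face (45 mm above the worktop), 100 mm from the hub. Border 84 mm (x) by 66 mm (y, the radial direction), white field 64 by 52 mm. Its bottle belongs on it with its 60 mm side along this x, either way round. Turns with the turntable.
- blue_pad (a point): centre of the blue-bordered pad painted on the turntable's top face (45 mm above the worktop), 100 mm from the hub, opposite the red pad. Border 84 mm (x) by 66 mm (y, the radial direction), white field 64 by 52 mm. Its bottle belongs on it with its 60 mm side along this x, either way round. Turns with the turntable.
- hub (a point): centre of the turntable's top face, on its vertical axis, 45 mm above the worktop. An aluminium disc 300 mm across, 13 mm thick, on a low black foot. Pads every 90 degrees: red at +y of this frame, blue at -y, green at +x (a green-capped bottle stands there), yellow at -x (empty).
- turntable (a joint): angle of the turntable in rad, 0 as it stands at the start, positive anticlockwise from above. It has a very free bearing (a push of about 0.1 N at the pads turns it) and no stops or springs.
- rack: white slanted rack, fixed; origin at the centre of its underside, x roughly away from the robot, y along its 212 mm width. Two bays at about y = +53 and -53 mm hold a bottle each, leaning 30 degrees to -x on a sloped floor and a backrest that reaches 70 mm along the bottle. Dividers 22 mm high. Bottles slide out along their own axis. Highest edge about 85 mm.
- green_bottle: white bottle of the same size with a green cap, standing upright on the turntable's green pad; origin at the centre of its underside. To be left alone.
- spare_beaker: glass beaker 70 mm across, 90 mm tall, on the worktop beyond the mat; origin at the centre of its underside. To be left alone.
- rinse_bottle: round white bottle with orange cap, 60 mm across, 160 mm tall, on the worktop; origin at the centre of its underside. To be left alone.
Mind the look-alikes: they are no part of the job. Leave any yellow look-alike of the part that bears red_bottle_mid alone. Leave any yellow look-alike of the part that bears blue_bottle_mid alone.

How it is judged:
By the outcome, as a careful person would: the job done as asked, in the order asked, and still so for the second after the job is handed in, with the robot touching nothing.
It also fails if it takes over 72 s, if anything falls off the work surface, if the arm or the gripper's body presses on something with over 40 N, if the wrist force passes 120 N, or if a joint passes its speed limit or range.

## Working session

There is one attempt and no reset: what is moved stays moved. The work goes in short steps, Python scripts to look and compute and a tool call to move; the robot and the scene stay as the last step left them, time stands still between calls to the robot, and variables do not carry over. Pictures are saved under pics/ and viewed, and the job is handed in when it is done.

Besides the shell and the picture viewer there is one more tool, called after "Call:" as a command line: name --pt "numbers of a row" for each row, then --argument value for the rest. arm_command: Moves the arm, as the interface text tells. Its arguments: {"type":"object","properties":{"rows":{"type":"array","items":{"type":"array","items":{"type":"number"}}},"force":{"type":"number"}},"required":["rows"]}

```bash
ls; mkdir -p pics; python3 - <<'E'
from bench import arm, grab_frame, calibration, masks_of
import cv2,numpy as np
print(arm.state())
for n in ["scene","top","wrist"]:
    p,d=grab_frame(n); cv2.imwrite(f"pics/{n}0.png",p[:,:,::-1]); np.savez(f"{n}0.npz",p=p,d=d)
    c=calibration(n); print(n,np.round(c["intrinsics"],1).tolist(),c["dist"],np.round(c["pose"],4).tolist())
E
```

```text
pics
{'time': 0.0, 'qpos': array([-1.38560393e+00,  3.51238029e-01,  1.65242639e+00, -2.07716396e-05,
        1.13910304e+00, -8.45723481e-02]), 'qd': array([-8.35576219e-05, -9.13356687e-04,  1.29218554e-03, -7.71847010e-04,
       -1.14749811e-03, -3.07910574e-06]), 'joint_torque': array([ 2.66941177e-03, -5.06096256e+01, -2.91410100e+01,  4.85367582e-05,
        4.44427016e-03, -1.58922347e-05]), 'position': array([ 0.1465505 , -0.52977039,  0.23075657]), 'orientation': array([-3.11189451e+00, -4.22317639e-01,  1.22344697e-04]), 'wrist_force': array([1.39524071e+00, 3.05719902e-01, 5.46686921e-05]), 'moment': array([ 0.01577958, -0.00182029,  0.00045121]), 'opening': 0.085427784602288}
scene [[567.9, 0.0, 326.6], [0.0, 567.9, 239.4], [0.0, 0.0, 1.0]] [-0.14442738  0.          0.          0.          0.        ] [[0.3183, 0.8222, -0.4719, 1.2393], [0.948, -0.2727, 0.1642, -0.334], [0.0063, -0.4996, -0.8662, 1.402], [0.0, 0.0, 0.0, 1.0]]
top [[602.3, 0.0, 334.9], [0.0, 602.3, 230.7], [0.0, 0.0, 1.0]] [-0.19134385  0.          0.          0.          0.        ] [[0.0044, -0.9901, 0.1405, 0.3223], [-0.9999, -0.0027, 0.0121, -0.1108], [-0.0116, -0.1406, -0.99, 1.635], [0.0, 0.0, 0.0, 1.0]]
wrist [[425.2, 0.0, 312.8], [0.0, 425.2, 245.5], [0.0, 0.0, 1.0]] [-0.07443623  0.          0.          0.          0.        ] [[0.2665, -0.9286, -0.2583, 0.2114], [-0.9638, -0.257, -0.0703, -0.5117], [-0.0011, 0.2677, -0.9635, 0.3736], [0.0, 0.0, 0.0, 1.0]]
```

View pics/scene0.png

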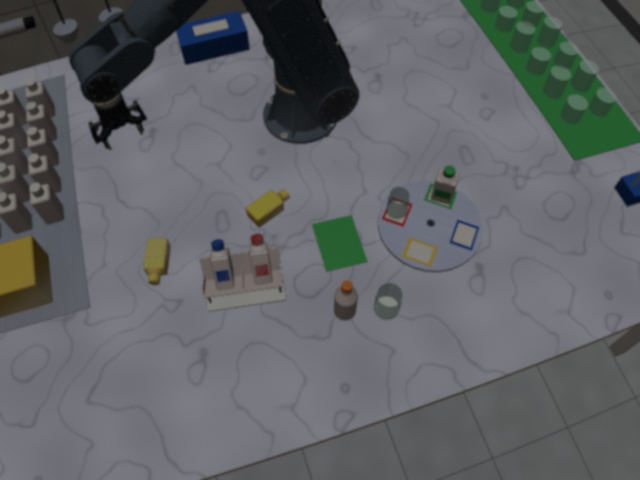

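View pics/top0.png

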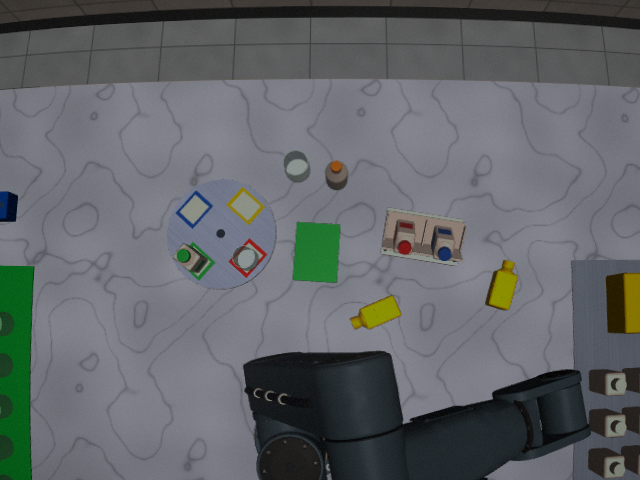

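View pics/wrist0.png

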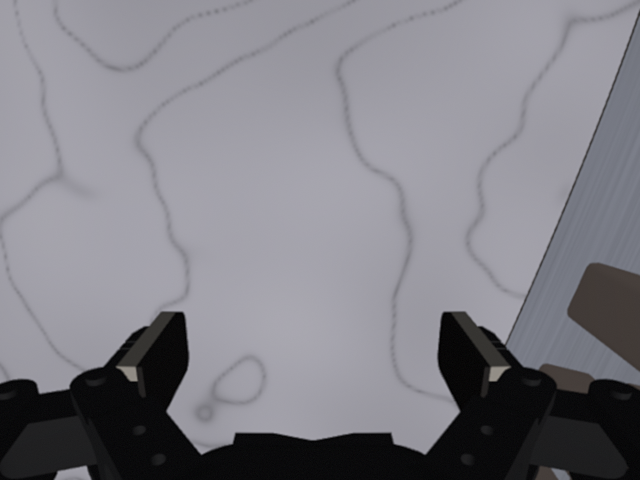

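The top view shows:
- Red-capped rack bottle at (404,243) and blue-capped at (445,250).
- The beaker on the red pad at (246,258), and the green bottle on its pad at (188,257).
- Look-alikes: two yellow bottles lying at (376,313) and (502,287), the spare beaker at (297,166), the rinse bottle at (337,174), and white stock on the right tray.

The tool only yaws, so I'll have to upright the bottles by pivoting them on the worktop.

```bash
cat > h.py <<'E'
from bench import arm, grab_frame, calibration, masks_of
import cv2,numpy as np
def rays(c,uv):
    uv=np.asarray(uv,float).reshape(-1,1,2)
    n=cv2.undistortPoints(uv,c["intrinsics"],np.array(c["dist"])).reshape(-1,2)
    return np.c_[n,np.ones(len(n))]
def onplane(c,uv,z):
    r=rays(c,uv)@c["pose"][:3,:3].T; o=c["pose"][:3,3]
    return o+r*((z-o[2])/r[:,2])[:,None]
def cloud(c,m,d):
    v,u=np.nonzero(m&(d>0)); r=rays(c,np.c_[u,v]); return (r*d[v,u][:,None])@c["pose"][:3,:3].T+c["pose"][:3,3]
def proj(c,P):
    P=np.atleast_2d(P); T=np.linalg.inv(c["pose"]); 
    return cv2.projectPoints(P.astype(float),cv2.Rodrigues(T[:3,:3])[0],T[:3,3],c["intrinsics"],np.array(c["dist"]))[0].reshape(-1,2)
def snap(n,f):
    c=calibration(n); p,d=grab_frame(n); cv2.imwrite(f"pics/{f}.png",p[:,:,::-1]); np.savez(f+".npz",p=p,d=d,**{k:c[k] for k in c}); return c,p,d
def hsv(p): return cv2.cvtColor(p,cv2.COLOR_RGB2HSV)
E
python3 - <<'E'
from h import *
for n in ["top","scene"]:
    c=calibration(n); p,d=[np.load(n+"0.npz")[k] for k in "pd"]
    vis=p.copy()
    for t in ["beaker_mid","red_bottle_mid","blue_bottle_mid","turntable","rack","green_bottle","spare_beaker","rinse_bottle"]:
        for r in masks_of(n,t)[:3]:
            P=cloud(c,r["mask"],d)
            print(n,t,round(r["confidence"],2),[int(x) for x in r["box"]],r["mask"].sum(),np.round(np.median(P,0),3),np.round(P.min(0),3),np.round(P.max(0),3))
    H=hsv(p); 
    col={"red":((H[...,0]<8)|(H[...,0]>172)),"blue":(H[...,0]>105)&(H[...,0]<128),"yellow":(H[...,0]>20)&(H[...,0]<35),"green":(H[...,0]>50)&(H[...,0]<75)}
    for k,m in col.items():
        m=m&(H[...,1]>140)&(H[...,2]>60)
        N,L,S,C=cv2.connectedComponentsWithStats(m.astype(np.uint8))
        for i in range(1,N):
            if S[i,4]>25:
                P=cloud(c,L==i,d); print("  ",k,S[i].tolist(),np.round(C[i],1),np.round(np.median(P,0),3))
E
```

```text
top beaker_mid 0.83 [231, 248, 255, 271] 521 [0.473 0.145 0.065] [0.441 0.11  0.042] [0.5   0.17  0.132]
top red_bottle_mid 0.78 [392, 219, 412, 258] 625 [ 0.521 -0.266  0.127] [ 0.478 -0.296  0.033] [ 0.576 -0.241  0.161]
top red_bottle_mid 0.56 [352, 295, 400, 329] 987 [ 0.327 -0.2    0.047] [ 0.29  -0.261  0.006] [ 0.378 -0.132  0.06 ]
top blue_bottle_mid 0.97 [482, 260, 520, 310] 1046 [ 0.397 -0.539  0.047] [ 0.336 -0.582  0.003] [ 0.471 -0.496  0.06 ]
top blue_bottle_mid 0.62 [431, 226, 454, 259] 702 [ 0.508 -0.365  0.124] [ 0.461 -0.399  0.025] [ 0.564 -0.343  0.159]
top turntable 0.96 [166, 181, 272, 291] 8337 [0.552 0.213 0.045] [ 0.39   0.066 -0.006] [0.697 0.379 0.131]
top rack 0.75 [381, 208, 465, 265] 2469 [ 0.544 -0.324  0.043] [ 0.46  -0.44  -0.009] [ 0.619 -0.213  0.145]
top rack 0.71 [169, 180, 281, 288] 8473 [0.552 0.213 0.045] [ 0.39   0.066 -0.009] [0.699 0.377 0.146]
top green_bottle 0.78 [172, 244, 207, 269] 631 [0.463 0.272 0.143] [0.433 0.246 0.039] [0.505 0.328 0.185]
top spare_beaker 0.95 [283, 151, 314, 182] 668 [0.733 0.015 0.027] [ 0.69  -0.022 -0.005] [0.
[... 2850 characters left out ...]
[ 0.541 -0.376  0.091]
   yellow [247, 191, 40, 34, 646] [265.4 205.7] [ 0.341 -0.209  0.047]
   yellow [0, 236, 37, 61, 1789] [ 16.8 266. ] [ 0.36  -0.896  0.12 ]
   yellow [404, 239, 8, 17, 28] [406.7 247.3] [0.592 0.124 0.045]
   yellow [150, 264, 14, 19, 130] [155.  273.8] [ 0.451 -0.551  0.041]
   green [462, 0, 178, 159, 5625] [559.9  95.8] [0.24  0.858 0.004]
   green [499, 0, 8, 6, 34] [502.4   2.4] [-0.329  0.941  0.005]
   green [515, 0, 14, 24, 86] [520.4  12.1] [-0.259  0.98   0.004]
   green [570, 56, 11, 21, 94] [574.6  65.5] [0.069 1.026 0.004]
   green [445, 167, 9, 8, 60] [449.2 170.7] [0.473 0.282 0.176]
   green [314, 217, 51, 53, 1777] [338.9 242.8] [ 0.5   -0.04   0.004]
```

Call:
arm_command --pt "0 0 -0.0015 -0.174 0.085" --pt "0 0 -0.0015 -0.174 0.085" --pt "0 0 -0.0015 -0.174 0.085" --pt "0 0 -0.0015 -0.174 0.085" --pt "0 0 -0.0015 -0.174 0.085" --pt "0 0 -0.0015 -0.174 0.085" --pt "0 0 -0.0015 -0.174 0.085" --pt "0 0 -0.0015 -0.174 0.085" --pt "0 0 -0.0015 -0.174 0.085" --pt "0 0 -0.0015 -0.174 0.085" --pt "0 0 -0.0015 -0.174 0.085" --pt "0 0 -0.0015 -0.174 0.085"

```text
time: 2.45
position: [0.1466, -0.53, 0.2493]
orientation: [-1.192, -2.907, -0.0]
wrist_force: [-0.5, -0.2, 0.6]
opening: 0.0851
```

Call:
arm_command --pt "0.0148 0.0459 0 0 0.085" --pt "0.0148 0.0459 0 0 0.085" --pt "0.0148 0.0459 0 0 0.085" --pt "0.0148 0.0459 0 0 0.085" --pt "0.0148 0.0459 0 0 0.085" --pt "0.0148 0.0459 0 0 0.085" --pt "0.0148 0.0459 0 0 0.085" --pt "0.0148 0.0459 0 0 0.085" --pt "0.0148 0.0459 0 0 0.085" --pt "0.0148 0.0459 0 0 0.085" --pt "0.0148 0.0459 0 0 0.085" --pt "0.0148 0.0459 0 0 0.085" --pt "0.0148 0.0459 0 0 0.085" --pt "0.0148 0.0459 0 0 0.085" --pt "0.0148 0.0459 0 0 0.085" --pt "0.0148 0.0459 0 0 0.085" --pt "0.0148 0.0459 0 0 0.085" --pt "0 0 0 0 0.085"

```text
time: 4.7
position: [0.5199, 0.2024, 0.2488]
orientation: [-1.196, -2.905, -0.0]
wrist_force: [-0.5, -1.6, -0.1]
opening: 0.085
```

```bash
python3 - <<'E'
from h import *
s=arm.state(); print(s["time"],s["position"],s["orientation"],s["qpos"])
c,p,d=snap("wrist","w1"); c2,p2,d2=snap("top","t1")
E
```

```text
4.7 [0.51987268 0.20238206 0.24879081] [-1.19608742e+00 -2.90475188e+00 -3.14020964e-04] [ 2.87651838e-01  3.47620687e-01  1.61079304e+00  3.18696481e-04
  1.18322648e+00 -5.02043136e-01]
```

View pics/w1.png

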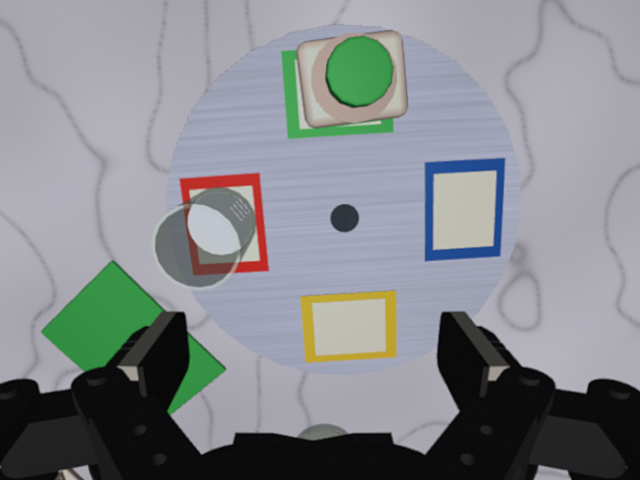

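The wrist view shows the red pad at about (224,223) with the beaker on it, the blue pad at (465,210), yellow at (350,326) and the hub at (344,218). Next I'll measure the turntable frame precisely.

```bash
cat >> h.py <<'E'
def colmask(p,k,s=140,v=60):
    H=hsv(p);h=H[...,0]
    m={"red":((h<8)|(h>172)),"blue":(h>105)&(h<128),"yellow":(h>20)&(h<35),"green":(h>50)&(h<75)}[k]
    return m&(H[...,1]>s)&(H[...,2]>v)
def padrect(c,p,k,z=.045,roi=None,minpx=300):
    m=colmask(p,k)
    if roi is not None:
        r=np.zeros_like(m); r[roi[1]:roi[3],roi[0]:roi[2]]=1; m&=r
    n,L,S,C=cv2.connectedComponentsWithStats(m.astype(np.uint8))
    m=np.isin(L,[i for i in range(1,n) if S[i,4]>25])
    v,u=np.nonzero(m); P=onplane(c,np.c_[u,v],z)[:,:2]
    (cx,cy),(w,h),a=cv2.minAreaRect((P*1000).astype(np.float32))
    return np.array([cx,cy])/1000,w,h,a,P
E
python3 - <<'E'
from h import *
c=dict(np.load("w1.npz")); p=c["p"]
rs={"red":(150,150,300,290),"blue":(400,140,520,280),"yellow":(280,270,410,380),"green":(270,30,420,150)}
ctr={}
for k in rs:
    q,w,h,a,P=padrect(c,p,k,roi=rs[k]); ctr[k]=q; print(k,np.round(q,4),round(w,1),round(h,1),round(a,2))
    if k=="red": print(len(P))
hub=onplane(c,[[344.5,218]],.045)[0]; print("hubpix",hub)
d=ctr["blue"]-ctr["red"]; print("mid",(ctr["blue"]+ctr["red"])/2,np.hypot(*d),np.degrees(np.arctan2(-d[1],-d[0])))
d=hub[:2]-ctr["yellow"]; print(np.hypot(*d),np.degrees(np.arctan2(d[1],d[0])))
# dark hub blob
g=p.sum(2); m=np.zeros((480,640),bool); m[195:240,320:370]=g[195:240,320:370]<200
v,u=np.nonzero(m); print(m.sum(),u.mean(),v.mean(),onplane(c,[[u.mean(),v.mean()]],.045))
# disc edge depth
t=dict(np.load("t1.npz")); 
rt={"blue":(170,185,215,235),"yellow":(222,183,268,228),"red":(225,235,270,280)}
for k in rt:
    q,w,h,a,P=padrect(t,t["p"],k,roi=rt[k]); print("top",k,np.round(q,4),round(w,1),round(h,1),round(a,2))
q=padrect(c,p,"green",z=.004,roi=(30,250,240,430))
t0=padrect(t,t["p"],"green",z=.004,roi=(290,218,345,290)); print("mat top",t0[:4])
# depth check turntable
d=c["d"]; print("depth z at table",np.median(cloud(c,(np.indices(d.shape)[0]>180)&(np.indices(d.shape)[0]<200)&(np.indices(d.shape)[1]>300)&(np.indices(d.shape)[1]<400),d),0))
cv2.imwrite("pics/bk.png",cv2.resize(p[150:310,130:290,::-1],(640,640),interpolation=cv2.INTER_CUBIC))
E
```

```text
red [0.4754 0.1425] 65.1 83.1 49.02
1798
blue [0.607  0.2937] 64.4 83.0 48.92
yellow [0.6166 0.1522] 82.7 65.0 48.85
green [0.4631 0.2861] 82.9 71.1 48.8
hubpix [0.54138461 0.21797861 0.045     ]
mid [0.54119707 0.21808383] 0.20052847677733773 -131.04206258458015
0.09992814296159717 138.86170732305683
551 344.2032667876588 217.6152450090744 [[0.54097469 0.21802854 0.045     ]]Traceback (most recent call last):
  File "<stdin>", line 18, in <module>
  File "h.py", line 28, in padrect
    v,u=np.nonzero(m); P=onplane(c,np.c_[u,v],z)[:,:2]
                         ~~~~~~~^^^^^^^^^^^^^^^^
  File "h.py", line 8, in onplane
    r=rays(c,uv)@c["pose"][:3,:3].T; o=c["pose"][:3,3]
      ~~~~^^^^^^
  File "h.py", line 5, in rays
    n=cv2.undistortPoints(uv,c["intrinsics"],np.array(c["dist"])).reshape(-1,2)
      ~~~~~~~~~~~~~~~~~~~^^^^^^^^^^^^^^^^^^^^^^^^^^^^^^^^^^^^^^^^
cv2.error: OpenCV(4.12.0) /io/opencv/modules/calib3d/src/undistort.dispatch.cpp:347: error: (-215:Assertion failed) CV_IS_MAT(_src) && CV_IS_MAT(_dst) && (_src->rows == 1 || _src->cols == 1) && (_dst->rows == 1 || _dst->cols == 1) && _src->cols + _src->rows - 1 == _dst->rows + _dst->cols - 1 && (CV_MAT_TYPE(_src->type) == CV_32FC2 || CV_MAT_TYPE(_src->type) == CV_64FC2) && (CV_MAT_TYPE(_dst->type) == CV_32FC2 || CV_MAT_TYPE(_dst->type) == CV_64FC2) in function 'cvUndistortPointsInternal'
```

```bash
python3 - <<'E'
from h import *
c=dict(np.load("w1.npz")); p=c["p"]; d=c["d"]
t=dict(np.load("top0.npz")); t.update(calibration("top"))
rt={"blue":(170,185,215,235),"yellow":(222,183,268,228),"red":(225,235,270,280)}
for k in rt:
    q,w,h,a,P=padrect(t,t["p"],k,roi=rt[k]); print("top",k,np.round(q,4),round(w,1),round(h,1),round(a,2))
print("mat top",padrect(t,t["p"],"green",z=.004,roi=(290,218,345,290))[:4])
Y,X=np.indices(d.shape)
print("depth z at table",np.median(cloud(c,(Y>180)&(Y<200)&(X>300)&(X<400),d),0))
cv2.imwrite("pics/bk.png",cv2.resize(p[150:310,130:290,::-1],(640,640),interpolation=cv2.INTER_CUBIC))
P=cloud(c,(Y>170)&(Y<300)&(X>145)&(X<260),d); Q=P[P[:,2]>.115]; print(len(Q),Q.min(0),Q.max(0))
if len(Q)>20: print(cv2.minEnclosingCircle((Q[:,:2]*1000).astype(np.float32)))
for a in (0,):
  m=masks_of("wrist","beaker_mid"); print([(r["confidence"],r["box"]) for r in m])
# predicted circles overlay
im=cv2.cvtColor(p,cv2.COLOR_RGB2BGR)
E
```

```text
top blue [0.6064 0.2924] 64.7 83.1 49.25
top yellow [0.6163 0.1519] 82.6 65.2 48.98
top red [0.4752 0.1421] 65.2 83.2 49.02
mat top (array([ 0.49595911, -0.04000444]), 117.48580169677734, 158.45828247070312, 86.6595458984375)
depth z at table [0.52754326 0.2373281  0.04510291]
2041 [0.4411753  0.11221433 0.11500129] [0.50057844 0.17240234 0.12731459]
((471.0813903808594, 142.22361755371094), 30.45802879333496)
[(0.97, [149.0, 187.0, 254.8, 294.8])]
```

View pics/bk.png

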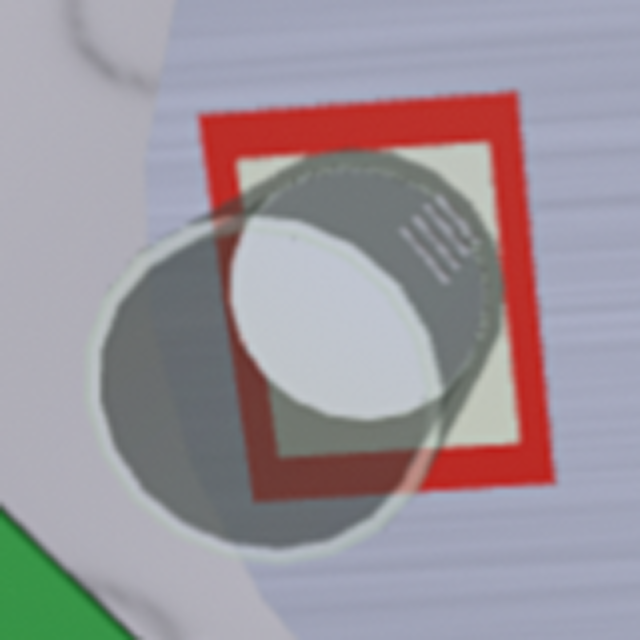

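Both cameras agree on the turntable: hub (0.5412, 0.2181), red direction −131.0°. The crop shows the beaker base inside the red border, with its rim circle fitting r=30.4 mm at (0.471, 0.142). I'll approach with the jaws along the radius so that closing makes no torque on the disc.

Call:
arm_command --pt "0 0 0 -0.037 0.085" --pt "-0.0025 -0.0388 0 0 0.085" --pt "-0.0025 -0.0388 0 0 0.085" --pt "0 0 0.03 0 0.085" --pt "0 0 0.03 0 0.085" --pt "0 0 0.02 0 0.085" --pt "0 0 0 0 0.085" --force 20

```text
time: 5.72
position: [0.4695, 0.1391, 0.1686]
orientation: [-1.145, -2.924, 0.002]
wrist_force: [-0.3, 0.2, 0.6]
opening: 0.0848
```

```bash
cat >> h.py <<'E'
def psi(o):
    R=cv2.Rodrigues(np.array(o))[0]; return np.degrees(np.arctan2(R[1,0],R[0,0]))
def go(x,y,ps=None):
    "shift in tool axes (after turn) to world x,y with heading ps"
    s=arm.state(); a=psi(s["orientation"]); ps=a if ps is None else ps
    th=-((ps-a+180)%360-180); r=np.radians(ps); D=np.array([x,y])-s["position"][:2]
    return dict(t=round(s["time"],2),pos=np.round(s["position"],4).tolist(),psi=round(a,2),turn=round(np.radians(th),4),dx=round(float(D@[np.cos(r),np.sin(r)]),4),dy=round(float(D@[np.sin(r),-np.cos(r)]),4),F=np.round(s["wrist_force"],1).tolist(),op=round(s["opening"],4))
E
python3 - <<'E'
from h import *
print(go(.471,.142,137.3)); snap("wrist","w2")
E
```

```text
{'t': 5.72, 'pos': [0.4695, 0.1391, 0.1686], 'psi': np.float64(137.22), 'turn': np.float64(-0.0013), 'dx': 0.0008, 'dy': 0.0032, 'F': [-0.3, 0.2, 0.6], 'op': 0.0848}
```

View pics/w2.png

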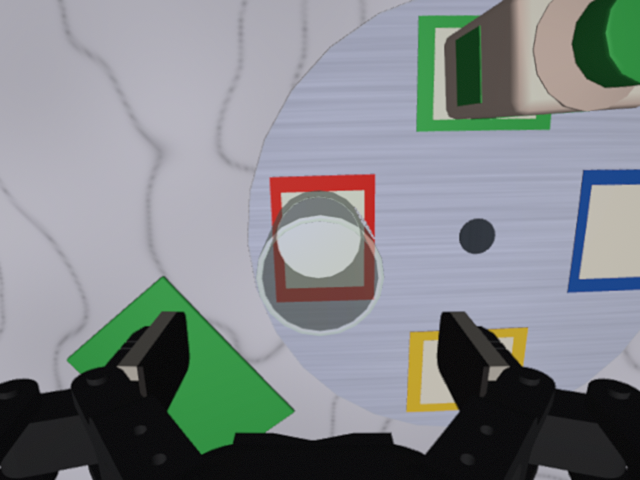

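The beaker is centred between the fingers horizontally at (320,275). I'll correct the 3 mm offset and go down.

Call:
arm_command --pt "0.0008 0.0032 0 0 0.085" --pt "0 0 0.03 0 0.085" --pt "0 0 0.03 0 0.085" --pt "0 0 0.024 0 0.085" --pt "0 0 0 0 0.085" --pt "0 0 0 0 0.085"

```text
time: 6.52
position: [0.4726, 0.1429, 0.0865]
orientation: [1.145, 2.924, 0.002]
wrist_force: [0.2, -0.4, 1.1]
opening: 0.085
```

```bash
python3 - <<'E'
from h import *
print(go(.471,.142,137.3)); snap("wrist","w3")
E
```

```text
{'t': 6.53, 'pos': [0.4726, 0.1429, 0.0865], 'psi': np.float64(137.22), 'turn': np.float64(-0.0014), 'dx': 0.0005, 'dy': -0.0018, 'F': [0.2, -0.4, 1.1], 'op': 0.085}
```

View pics/w3.png

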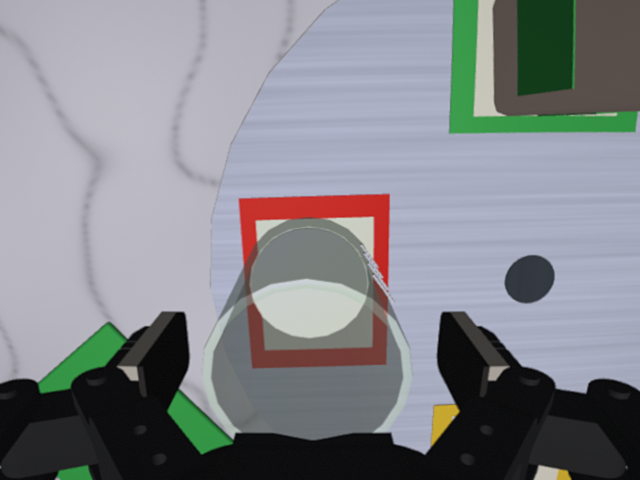

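Call:
arm_command --pt "0.0005 -0.0018 0 0 0.075" --pt "0 0 0 0 0.066" --pt "0 0 0 0 0.064" --pt "0 0 0 0 0.062" --pt "0 0 0 0 0.06" --pt "0 0 0 0 0.055" --pt "0 0 0 0 0.055" --pt "0 0 0 0 0.055" --force 20

```text
time: 7.58
position: [0.4706, 0.1418, 0.0856]
orientation: [1.146, 2.924, 0.001]
wrist_force: [-0.4, -0.1, 6.2]
opening: 0.0602
```

```bash
python3 - <<'E'
from h import *
print(go(.471,.142,137.3)); snap("wrist","w4")
E
```

```text
{'t': 7.58, 'pos': [0.4706, 0.1418, 0.0856], 'psi': np.float64(137.21), 'turn': np.float64(-0.0016), 'dx': -0.0002, 'dy': 0.0004, 'F': [-0.4, -0.1, 6.2], 'op': 0.0602}
```

View pics/w4.png

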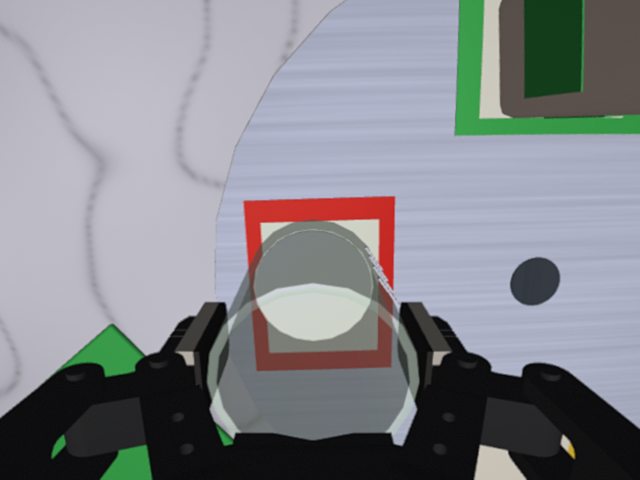

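Call:
arm_command --pt "0 0 -0.004 0 0.055" --pt "0 0 -0.015 0 0.055" --pt "0 0 -0.03 0 0.055" --pt "0 0 -0.015 0 0.055" --pt "-0.0142 -0.0117 0 0 0.055" --pt "-0.0284 -0.0233 0 0 0.055" --pt "-0.0284 -0.0233 0 0 0.055" --pt "-0.0284 -0.0233 0 0 0.055" --pt "-0.0284 -0.0233 0 0 0.055" --pt "-0.0142 -0.0116 0 0 0.055" --pt "0 0 0 0 0.055" --pt "0 0 0 0 0.055"

```text
time: 9.12
position: [0.4951, -0.0394, 0.1493]
orientation: [-1.145, -2.925, -0.0]
wrist_force: [1.0, -0.3, -0.7]
opening: 0.0605
```

```bash
python3 - <<'E'
from h import *
print(go(.496,-.04)); c,p,d=snap("wrist","w5")
try: print(padrect(c,p,"green",z=.004,roi=(150,150,480,480))[:4])
except Exception as e: print(e)
E
```

```text
{'t': 9.12, 'pos': [0.4951, -0.0394, 0.1493], 'psi': np.float64(137.24), 'turn': np.float64(-0.0), 'dx': -0.0011, 'dy': 0.0001, 'F': [1.0, -0.3, -0.7], 'op': 0.0605}
(array([ 0.49603168, -0.03872371]), 117.92512512207031, 157.3672637939453, 86.61144256591797)
```

View pics/w5.png

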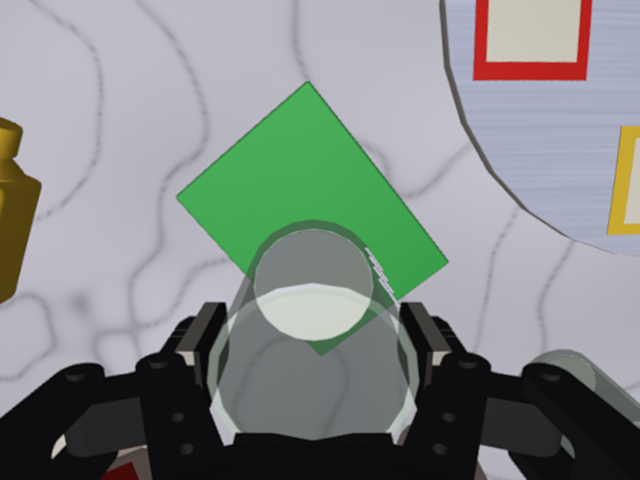

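Call:
arm_command --pt "0 0 0.03 0 0.055" --pt "0 0 0.03 0 0.055" --pt "0 0 0.02 0 0.055" --pt "0 0 0.01 0 0.055" --pt "0 0 0.006 0 0.055" --pt "0 0 0.003 0 0.055" --pt "0 0 0.002 0 0.055" --pt "0 0 0 0 0.055"

```text
time: 10.18
position: [0.4955, -0.0402, 0.0485]
orientation: [1.146, 2.925, 0.0]
wrist_force: [-0.9, -0.8, -0.6]
opening: 0.0606
```

Call:
arm_command --pt "0 0 0.001 0 0.055" --pt "0 0 0.001 0 0.055" --pt "0 0 0.001 0 0.055" --pt "0 0 0 0 0.055"

```text
time: 10.68
position: [0.4953, -0.0402, 0.0452]
orientation: [-1.146, -2.925, 0.0]
wrist_force: [0.2, 0.6, -0.5]
opening: 0.0604
```

Call:
arm_command --pt "0 0 0.0007 0 0.055" --pt "0 0 0.0005 0 0.055" --pt "0 0 0 0 0.055"

```text
time: 11.05
position: [0.4955, -0.0402, 0.0446]
orientation: [1.146, 2.925, 0.0]
wrist_force: [-2.3, 0.6, 8.4]
opening: 0.0604
```

Call:
arm_command --pt "0 0 0 0 0.066" --pt "0 0 0 0 0.074" --pt "0 0 0 0 0.08" --pt "0 0 -0.02 0 0.08" --pt "0 0 -0.04 0 0.08" --pt "0 0 -0.05 0 0.08" --pt "0 0 -0.05 0 0.08" --pt "0 0 -0.045 0 0.08"

```text
time: 12.05
position: [0.4952, -0.0402, 0.251]
orientation: [1.146, 2.924, 0.0]
wrist_force: [0.0, 0.4, -0.5]
opening: 0.0802
```

```bash
python3 - <<'E'
from h import *
print(go(.496,-.04)); c,p,d=snap("wrist","w6"); snap("top","t6")
E
```

```text
{'t': 12.05, 'pos': [0.4952, -0.0402, 0.251], 'psi': np.float64(137.21), 'turn': np.float64(-0.0), 'dx': -0.0004, 'dy': 0.0007, 'F': [0.0, 0.4, -0.5], 'op': 0.0802}
```

View pics/w6.png

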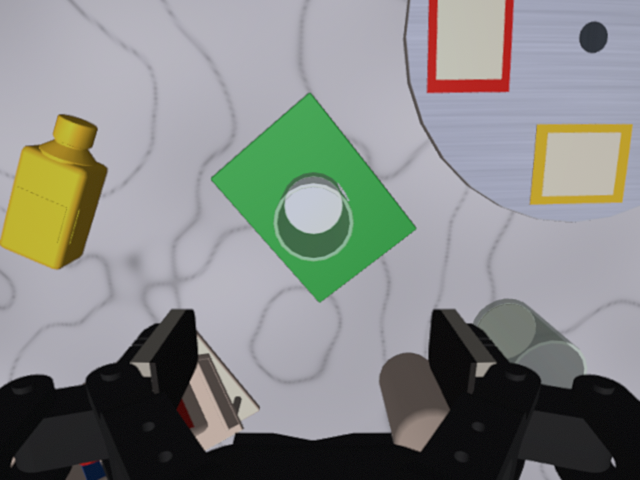

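View pics/t6.png

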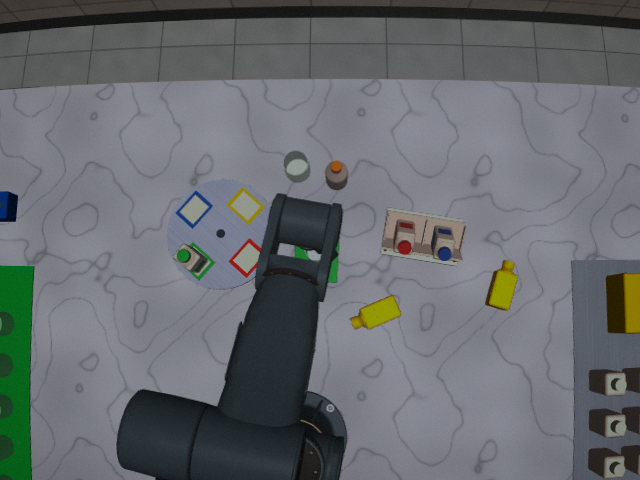

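The wrist view shows the beaker standing mid-mat at (314,217). The top view shows the turntable unmoved. Now I'll look at the rack.

Call:
arm_command --pt "0 0 0 -0.1445 0.085" --pt "0 0 0 -0.1445 0.085" --pt "0 0 0 -0.1445 0.085" --pt "0 0 0 -0.1445 0.085" --pt "-0.0172 -0.0461 0 0 0.085" --pt "-0.0172 -0.0461 0 0 0.085" --pt "-0.0172 -0.0461 0 0 0.085" --pt "-0.0172 -0.0461 0 0 0.085" --pt "-0.0172 -0.0461 0 0 0.085" --pt "-0.0172 -0.0461 0 0 0.085" --pt "0 0 0 0 0.085" --pt "0 0 0 0 0.085"

```text
time: 13.65
position: [0.5503, -0.3297, 0.2481]
orientation: [-0.265, -3.129, -0.002]
wrist_force: [0.5, -0.3, 0.1]
opening: 0.0852
```

```bash
python3 - <<'E'
from h import *
print(go(.55,-.33)); c,p,d=snap("wrist","w7")
Y,X=np.indices(d.shape)
for k in ["red","blue"]:
    m=colmask(p,k); N,L,S,C=cv2.connectedComponentsWithStats(m.astype(np.uint8))
    for i in range(1,N):
        if S[i,4]>60:
            P=cloud(c,L==i,d); print(k,S[i].tolist(),np.round(np.median(P,0),4))
for t in ["red_bottle_mid","blue_bottle_mid"]:
    for r in masks_of("wrist",t):
        print(t,round(r["confidence"],2),r["box"],r["mask"].sum())
E
```

```text
{'t': 13.65, 'pos': [0.5503, -0.3297, 0.2481], 'psi': np.float64(170.32), 'turn': np.float64(-0.0), 'dx': 0.0002, 'dy': -0.0003, 'F': [0.5, -0.3, 0.1], 'op': 0.0852}
red [378, 101, 60, 64, 2944] [ 0.4935 -0.2668  0.1479]
red [351, 147, 6, 72, 267] [ 0.5271 -0.2951  0.0813]
red [364, 215, 52, 14, 636] [ 0.5562 -0.275   0.0917]
blue [200, 103, 57, 63, 2783] [ 0.4776 -0.3644  0.1482]
blue [222, 217, 51, 14, 586] [ 0.5405 -0.3753  0.0914]
red_bottle_mid 0.68 [349.1, 97.8, 440.6, 238.7] 10183
blue_bottle_mid 0.97 [197.4, 101.7, 287.0, 237.8] 10030
blue_bottle_mid 0.75 [0.0, 2.3, 84.4, 165.4] 11641
```

View pics/w7.png

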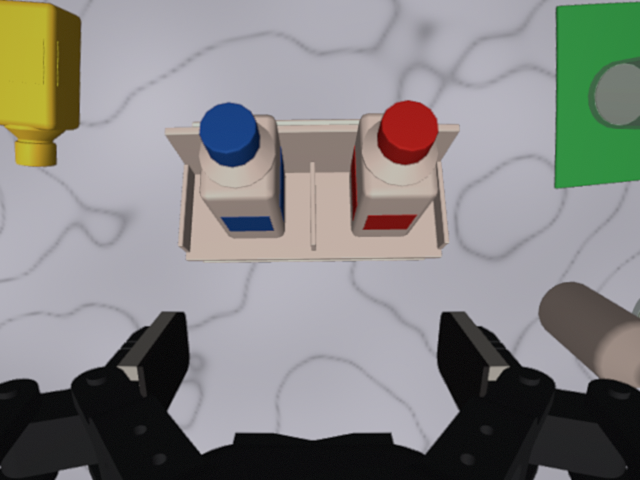

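The close view has the blue-capped bottle capped at (230,133) and the red-capped one at (407,133), both in the rack. The yellow look-alike at (40,80) is out. Next I'll fit the bottle poses.

```bash
python3 - <<'E'
from h import *
c=dict(np.load("w7.npz")); p,d=c["p"],c["d"]
out={}
for t,k,ix in [("red_bottle_mid","red",0),("blue_bottle_mid","blue",0)]:
    M=[r for r in masks_of("wrist",t) if r["box"][1]>50][0]["mask"]
    P=cloud(c,cv2.erode(M.astype(np.uint8),np.ones((3,3)))>0,d)
    xr=np.array([np.cos(np.radians(-9.7)),np.sin(np.radians(-9.7)),0]); yr=np.array([-xr[1],xr[0],0]); z=np.array([0,0,1.])
    # front-face plane: RANSAC-ish refinement: normals from initial direction
    for it in range(6):
        e=np.cos(np.pi/6)*xr+.5*z if it==0 else n
        s=P@e; hi=np.percentile(s,90) if it==0 else off
        Q=P[abs(s-hi)<(.004 if it<3 else .0015)]
        m=Q.mean(0); n=np.linalg.svd(Q-m)[2][2]; n*=np.sign(n[0]); off=m@n
    print(k,"face n",np.round(n,4),"lean",np.degrees(np.arcsin(n[2])),"yaw",np.degrees(np.arctan2(n[1],n[0])),len(Q))
    u=z-n*n[2]; u/=np.linalg.norm(u); w=np.cross(u,n)  # w = bottle y (rack +y)
    a=Q@u; b=Q@w; print(" face u range",a.min(),a.max()," w range",np.percentile(b,[0.5,99.5]),"width",np.ptp(np.percentile(b,[.5,99.5])))
    allb=P@u; print(" cap top u",np.percentile(allb,99.5))
    captop=np.percentile(allb,99); bot=captop-.130; 
    cen=n*(off-.030)+w*np.mean(np.percentile(b,[.5,99.5]))
    ct=P[allb>captop-.003]; 
    c1=cv2.minEnclosingCircle(np.c_[ct@n,ct@w].astype(np.float32)*1000); print(" cap circle n,w",c1,"vs",(off-.03)*1000,np.mean(np.percentile(b,[.5,99.5]))*1000)
    for h in (0,65,85,130): print("  h",h,np.round(cen+u*(bot+h/1000),4))
E
```

```text
red face n [ 0.8476 -0.1443  0.5107] lean 30.712051410215512 yaw -9.659401851982258 2528
 face u range -0.26405097315139286 -0.1744666752441117  w range [-0.2000713  -0.15819955] width 0.04187175433851009
 cap top u -0.14095511799829125
 cap circle n,w ((529.1932983398438, -178.73387145996094), 16.282800674438477) vs 527.4210011701352 -179.13542607517238
  h 0 [ 0.5535 -0.2759  0.0363]
  h 65 [ 0.5207 -0.2703  0.0921]
  h 85 [ 0.5107 -0.2686  0.1093]
  h 130 [ 0.488  -0.2648  0.148 ]
blue face n [ 0.8505 -0.128   0.5101] lean 30.67159105515438 yaw -8.557948348759638 2511
 face u range -0.26410715842523885 -0.17202816198507956  w range [-0.3109408  -0.26885295] width 0.04208785310779817
 cap top u -0.13828827894159404
 cap circle n,w ((525.5988159179688, -290.16046142578125), 16.453420639038086) vs 523.8488467065027 -289.8968731035272
  h 0 [ 0.5379 -0.3741  0.0363]
  h 65 [ 0.5051 -0.3692  0.0922]
  h 85 [ 0.495  -0.3676  0.1094]
  h 130 [ 0.4723 -0.3642  0.1481]
```

Call:
arm_command --pt "0.0243 0.0268 0 0 0.085" --pt "0.0242 0.0268 0 0 0.085" --pt "0 0 0.04 0 0.085" --pt "0 0 0.03 0 0.085" --pt "0 0 0 0 0.085" --pt "0 0 0 0 0.085" --pt "0 0 0 0 0.085" --force 25

```text
time: 14.78
position: [0.5124, -0.2695, 0.1805]
orientation: [0.265, 3.128, -0.002]
wrist_force: [0.6, 0.0, 0.2]
opening: 0.0846
```

```bash
python3 - <<'E'
from h import *
print(go(.5115,-.2687)); c,p,d=snap("wrist","w8")
m=colmask(p,"red"); N,L,S,C=cv2.connectedComponentsWithStats(m.astype(np.uint8))
for i in range(1,N):
    if S[i,4]>60:
        P=cloud(c,L==i,d); print(S[i].tolist(),np.round(np.median(P,0),4))
E
```

```text
{'t': 14.78, 'pos': [0.5124, -0.2695, 0.1805], 'psi': np.float64(170.33), 'turn': np.float64(-0.0), 'dx': 0.001, 'dy': 0.0007, 'F': [0.6, 0.0, 0.2], 'op': 0.0846}
[279, 203, 74, 78, 4523] [ 0.491  -0.2647  0.1482]
[287, 320, 59, 5, 216] [ 0.5542 -0.2754  0.0961]
```

View pics/w8.png

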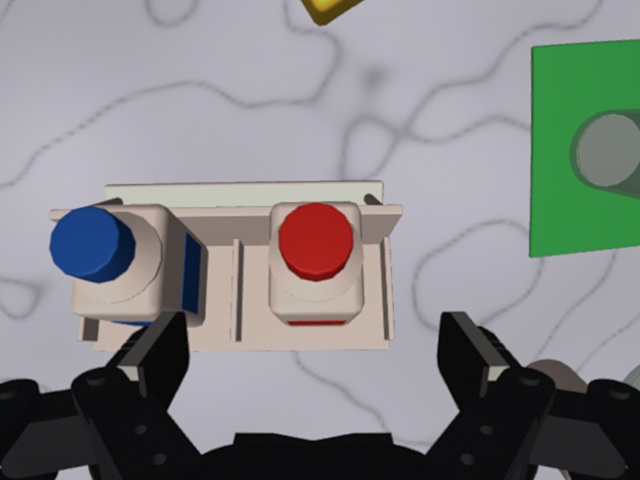

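Call:
arm_command --pt "0.001 0.0005 0.03 0 0.085" --pt "0 0 0.03 0 0.085" --pt "0 0 0.02 0 0.085" --pt "0 0 0.0115 0 0.085" --pt "0 0 0 0 0.07" --pt "0 0 0 0 0.06" --pt "0 0 0 0 0.052" --pt "0 0 0 0 0.048" --pt "0 0 0 0 0.04" --pt "0 0 0 0 0.04"

```text
time: 16.08
position: [0.5112, -0.2686, 0.0884]
orientation: [0.264, 3.13, -0.0]
wrist_force: [-1.3, 2.3, 6.9]
opening: 0.0478
```

```bash
python3 - <<'E'
from h import *
print(go(.5115,-.2687)); c,p,d=snap("wrist","w9")
E
```

```text
{'t': 16.07, 'pos': [0.5112, -0.2686, 0.0884], 'psi': np.float64(170.34), 'turn': np.float64(-0.0), 'dx': -0.0003, 'dy': -0.0, 'F': [-1.3, 2.3, 6.9], 'op': 0.0478}
```

View pics/w9.png

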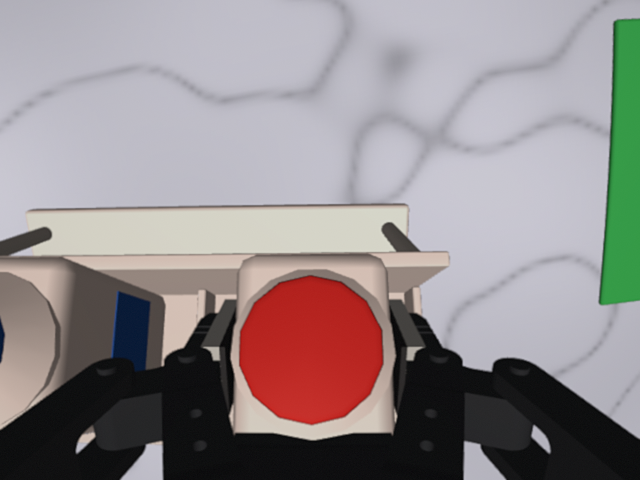

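Call:
arm_command --pt "0.0025 0 -0.0043 0 0.04" --pt "0.0075 0 -0.013 0 0.04" --pt "0.01 0 -0.0173 0 0.04" --pt "0.01 0 -0.0173 0 0.04" --pt "0.01 0 -0.0173 0 0.04" --pt "0.01 0 -0.0173 0 0.04" --pt "0 0 -0.02 0 0.04" --pt "0 0 0 0 0.04"

```text
time: 17.12
position: [0.4617, -0.2604, 0.1953]
orientation: [0.265, 3.129, -0.002]
wrist_force: [-0.3, -0.4, -0.7]
opening: 0.0474
```

```bash
python3 - <<'E'
from h import *
print(go(.36,-.375)); c,p,d=snap("wrist","w10"); snap("scene","s10")
m=colmask(p,"red"); v,u=np.nonzero(m); P=cloud(c,m,d); 
n=np.linalg.svd(P-P.mean(0),full_matrices=False)[2][2]; print(P.mean(0),n)
E
```

```text
{'t': 17.12, 'pos': [0.4617, -0.2604, 0.1953], 'psi': np.float64(170.32), 'turn': np.float64(-0.0), 'dx': 0.0809, 'dy': -0.13, 'F': [-0.3, -0.4, -0.7], 'op': 0.0474}
[ 0.43981461 -0.25700353  0.25475424] [ 0.49999482 -0.07429135 -0.86283601]
```

View pics/w10.png

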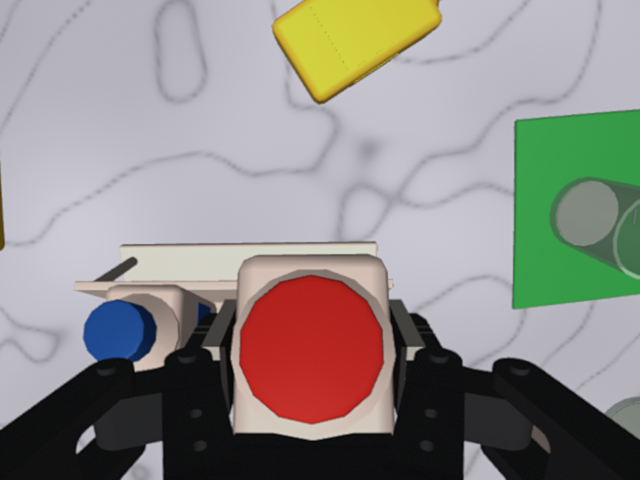

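View pics/s10.png

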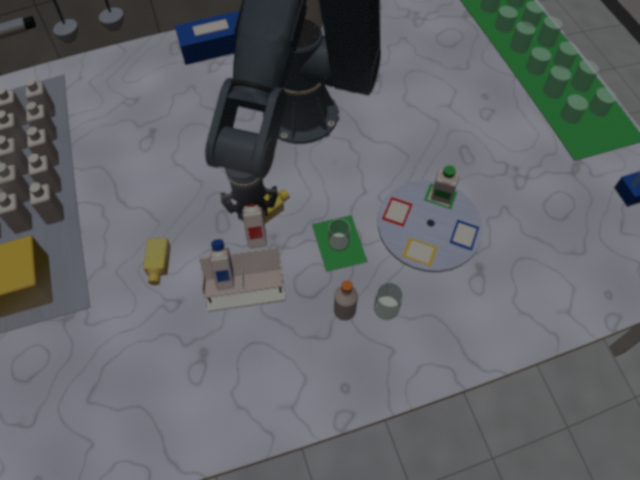

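The red bottle is held, still leaning 30°, and the turntable is unchanged in the scene view. I'll take it to clear worktop in front of the rack to pivot it upright.

Call:
arm_command --pt "0.03 0 0 0 0.04" --pt "0.03 0 0 0 0.04" --pt "0.0209 0 0 0 0.04" --pt "0 -0.03 0 0 0.04" --pt "0 -0.035 0.02 0 0.04" --pt "0 -0.035 0.04 0 0.04" --pt "0 -0.03 0.035 0 0.04" --pt "0 0 0.022 0 0.04" --pt "0 0 0.005 0 0.04" --pt "0 0 0 0 0.04" --force 20

```text
time: 18.48
position: [0.36, -0.3744, 0.072]
orientation: [-0.264, -3.13, -0.001]
wrist_force: [0.6, 0.6, -1.0]
opening: 0.0478
```

```bash
python3 - <<'E'
from h import *
print(go(.36,-.375)); snap("scene","s11")
p=cv2.imread("pics/s11.png")[150:330,150:350]; cv2.imwrite("pics/s11c.png",cv2.resize(p,(800,720)[:2],interpolation=cv2.INTER_CUBIC)[:600])
E
```

```text
{'t': 18.48, 'pos': [0.36, -0.3744, 0.072], 'psi': np.float64(170.35), 'turn': np.float64(-0.0), 'dx': -0.0001, 'dy': -0.0006, 'F': [0.6, 0.6, -1.0], 'op': 0.0478}
```

View pics/s11c.png

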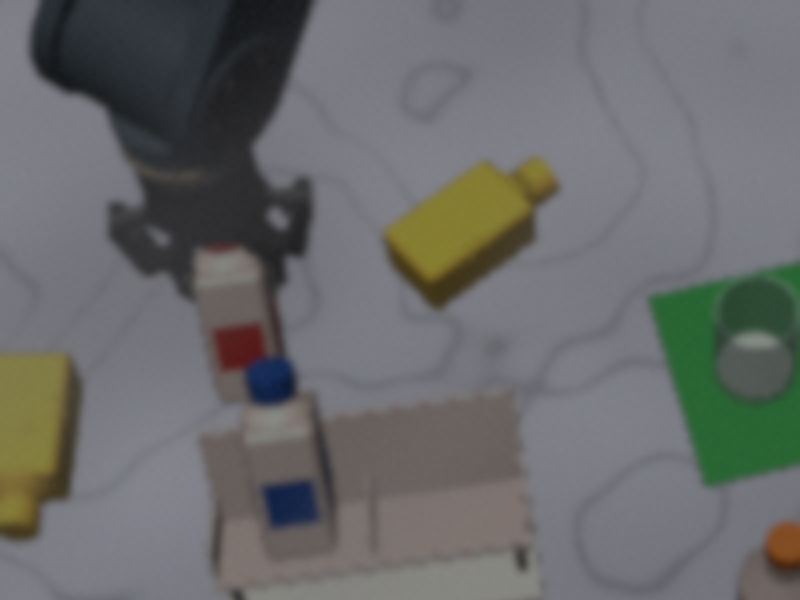

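Gripper and blue bottle would be close at the end of the arc, so I'll move 35 mm back first and then touch down.

Call:
arm_command --pt "0.0175 0 0 0 0.04" --pt "0.0175 0 0 0 0.04" --pt "0 0 0.002 0 0.04" --pt "0 0 0.002 0 0.04" --pt "0 0 0.001 0 0.04" --pt "0 0 0 0 0.04"

```text
time: 19.27
position: [0.3258, -0.3692, 0.0678]
orientation: [0.264, 3.13, -0.001]
wrist_force: [-3.6, 1.4, 12.4]
opening: 0.0477
```

Call:
arm_command --pt "-0.0039 0 -0.0006 0 0.04" --pt "-0.0039 0 -0.0005 0 0.04" --pt "-0.0039 0 -0.0003 0 0.04" --pt "-0.0039 0 -0.0001 0 0.04" --pt "0 0 0 0 0.04"

```text
time: 19.9
position: [0.3413, -0.3715, 0.0689]
orientation: [-0.264, -3.13, 0.0]
wrist_force: [-1.1, 1.5, 6.1]
opening: 0.0476
```

```bash
python3 - <<'E'
from h import *
print(go(.36,-.375)); c,p,d=snap("wrist","w12")
m=colmask(p,"red"); P=cloud(c,m,d); 
n=np.linalg.svd(P-P.mean(0),full_matrices=False)[2][2]; print(P.mean(0),n,np.degrees(np.arccos(abs(n[2]))))
E
```

```text
{'t': 19.9, 'pos': [0.3413, -0.3715, 0.0689], 'psi': np.float64(170.37), 'turn': np.float64(-0.0), 'dx': -0.019, 'dy': -0.0003, 'F': [-1.1, 1.5, 6.1], 'op': 0.0476}
[ 0.3233219  -0.36844252  0.13159702] [-0.37028809  0.06184255  0.9268561 ] 22.050075437879126
```

View pics/w12.png

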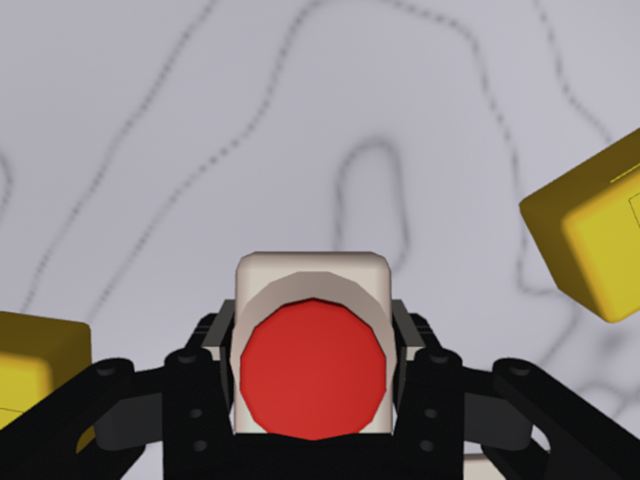

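The lean is down to 22° and the method works, so I'll continue the arc.

Call:
arm_command --pt "-0.0039 0 0.0002 0 0.04" --pt "-0.0039 0 0.0002 0 0.04" --pt "-0.0039 0 0.0004 0 0.04" --pt "-0.0039 0 0.0005 0 0.04" --pt "-0.0039 0 0.0007 0 0.04" --pt "-0.0039 0 0.0008 0 0.04" --pt "0 0 0 0 0.04"

```text
time: 20.82
position: [0.3644, -0.3754, 0.0659]
orientation: [0.264, 3.13, -0.0]
wrist_force: [-0.4, 2.1, 4.5]
opening: 0.0478
```

```bash
cat >> h.py <<'E'
def tilt(c,p,d,k):
    m=colmask(p,k); N,L,S,C=cv2.connectedComponentsWithStats(m.astype(np.uint8)); i=1+np.argmax(S[1:,4])
    P=cloud(c,cv2.erode((L==i).astype(np.uint8),np.ones((5,5)))>0,d); P=P[abs(P[:,2]-np.median(P[:,2]))<.02]
    n=np.linalg.svd(P-P.mean(0),full_matrices=False)[2][2]; n*=np.sign(n[2]); return P.mean(0).round(4),n.round(3),round(np.degrees(np.arccos(n[2])),2)
E
python3 - <<'E'
from h import *
print(go(.36,-.375)); c,p,d=snap("wrist","w13"); print(tilt(c,p,d,"red"))
E
```

```text
{'t': 20.82, 'pos': [0.3644, -0.3754, 0.0659], 'psi': np.float64(170.35), 'turn': np.float64(-0.0), 'dx': 0.0045, 'dy': -0.0003, 'F': [-0.4, 2.1, 4.5], 'op': 0.0478}
(array([ 0.3488, -0.3728,  0.1304]), array([-0.457,  0.077,  0.886]), np.float64(27.61))
```

View pics/w13.png

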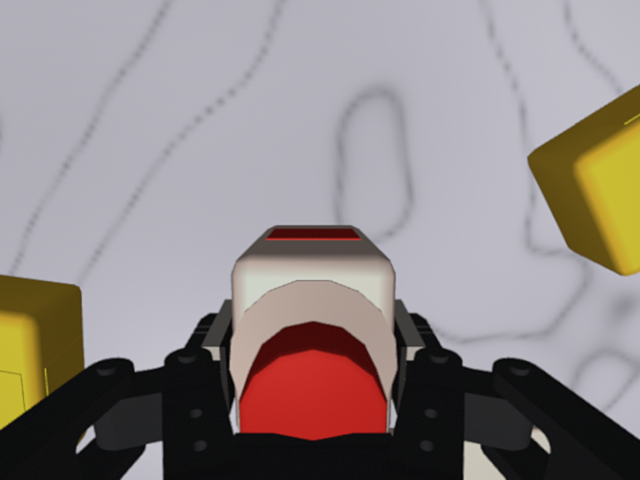

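```bash
python3 - <<'E'
from h import *
for f in ["w10","w12","w13"]:
    c=dict(np.load(f+".npz")); print(f,tilt(c,c["p"],c["d"],"red"))
E
```

```text
w10 (array([ 0.4398, -0.257 ,  0.2548]), array([-0.5  ,  0.075,  0.863]), np.float64(30.36))
w12 (array([ 0.3234, -0.3684,  0.1316]), array([-0.358,  0.06 ,  0.932]), np.float64(21.31))
w13 (array([ 0.3488, -0.3728,  0.1304]), array([-0.457,  0.077,  0.886]), np.float64(27.61))
```

It's uprighting, with the cap's side now visible and spoiling my tilt number. I'll use only the bright cap top.

```bash
cat >> h.py <<'E'
def tilt(c,p,d,k,v=None):
    H=hsv(p); m=colmask(p,k,s=120); N,L,S,C=cv2.connectedComponentsWithStats(m.astype(np.uint8)); i=1+np.argmax(S[1:,4])
    m=L==i; b=H[...,2]; m&=b>np.percentile(b[m],95)*.8
    P=cloud(c,cv2.erode(m.astype(np.uint8),np.ones((5,5)))>0,d)
    n=np.linalg.svd(P-P.mean(0),full_matrices=False)[2][2]; n*=np.sign(n[2]); return len(P),P.mean(0).round(4),n.round(3),round(np.degrees(np.arccos(n[2])),2)
E
python3 - <<'E'
from h import *
for f in ["w10","w12","w13"]:
    c=dict(np.load(f+".npz")); print(f,tilt(c,c["p"],c["d"],"red"))
E
```

```text
w10 (14969, array([ 0.4399, -0.2571,  0.2549]), array([-0.499,  0.074,  0.863]), np.float64(30.32))
w12 (14693, array([ 0.3235, -0.3685,  0.1317]), array([-0.357,  0.059,  0.932]), np.float64(21.2))
w13 (9074, array([ 0.3507, -0.3731,  0.132 ]), array([-0.12 ,  0.019,  0.993]), np.float64(6.97))
```

7° left.

Call:
arm_command --pt "-0.0037 0 0.0009 0 0.04" --pt "-0.0037 0 0.001 0 0.04" --pt "-0.0032 0 0.0013 0 0.04" --pt "0 0 0.0004 0 0.04" --pt "0 0 0 0 0.04"

```text
time: 21.5
position: [0.3749, -0.3773, 0.0626]
orientation: [0.265, 3.129, -0.0]
wrist_force: [1.3, 2.9, 8.0]
opening: 0.0474
```

```bash
python3 - <<'E'
from h import *
print(go(.36,-.375)); c,p,d=snap("wrist","w14"); print(tilt(c,p,d,"red"))
E
```

```text
{'t': 21.5, 'pos': [0.3749, -0.3773, 0.0626], 'psi': np.float64(170.32), 'turn': np.float64(-0.0), 'dx': 0.0151, 'dy': -0.0003, 'F': [1.3, 2.9, 8.0], 'op': 0.0474}
(5652, array([ 0.3629, -0.3753,  0.1303]), array([-0.   , -0.001,  1.   ]), np.float64(0.04))
```

View pics/w14.png

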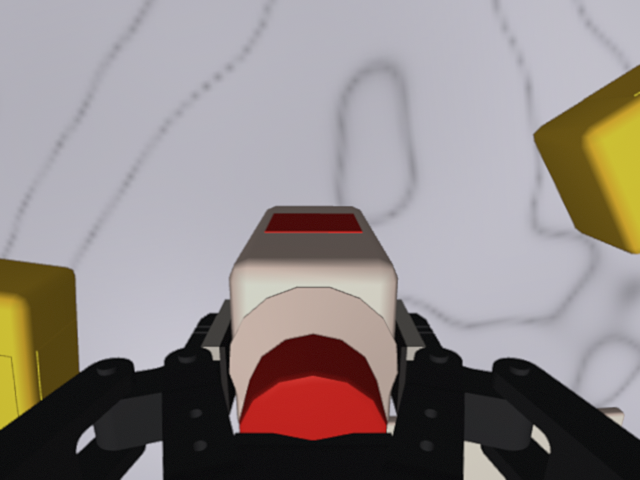

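Upright to 0.04°. I'll release, rise and re-measure for a centred regrasp.

Call:
arm_command --pt "0 0 0 0 0.052" --pt "0 0 0 0 0.06" --pt "0 0 0 0 0.075" --pt "0 0 -0.03 0 0.085" --pt "0 0 -0.05 0 0.085" --pt "0 0 -0.05 0 0.085" --pt "0 0 0 0 0.085" --pt "0 0 0 0 0.085"

```text
time: 22.55
position: [0.3741, -0.3769, 0.1916]
orientation: [-0.265, -3.13, -0.001]
wrist_force: [-1.4, 0.4, -0.5]
opening: 0.0851
```

```bash
cat >> h.py <<'E'
def bottle(c,p,d,k,base=0.):
    "upright bottle: cap circle centre and body outline rectangle at z>base+.08"
    H=hsv(p); m=colmask(p,k,s=120); P=cloud(c,m,d); T=P[abs(P[:,2]-base-.13)<.004]
    (x,y),r=cv2.minEnclosingCircle((T[:,:2]*1000).astype(np.float32))
    B=cloud(c,np.ones(d.shape,bool),d); B=B[(np.hypot(B[:,0]-x/1000,B[:,1]-y/1000)<.042)&(B[:,2]>base+.075)&(B[:,2]<base+.11)]
    R=cv2.minAreaRect((B[:,:2]*1000).astype(np.float32))
    return np.round([x,y,r],2),np.round([*R[0],*R[1],R[2]],2)
E
python3 - <<'E'
from h import *
print(go(.36,-.375)); c,p,d=snap("wrist","w15"); print(tilt(c,p,d,"red"),bottle(c,p,d,"red"))
E
```

```text
{'t': 22.55, 'pos': [0.3741, -0.3769, 0.1916], 'psi': np.float64(170.32), 'turn': np.float64(-0.0), 'dx': 0.0143, 'dy': -0.0005, 'F': [-1.4, 0.4, -0.5], 'op': 0.0851}
(2362, array([ 0.372 , -0.3767,  0.1301]), array([ 0.001, -0.003,  1.   ]), np.float64(0.19)) (array([ 372.08, -376.77,   16.3 ]), array([ 372.24, -376.79,   48.09,   59.97,   80.27]))
```

View pics/w15.png

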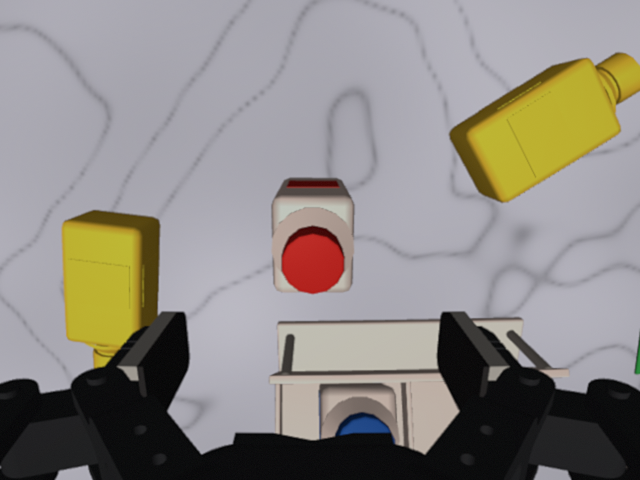

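Free-standing red bottle: centre (372.2, −376.8) mm, outline 48.1×60.0 mm at 80.3°. That matches the jaws, so I'll regrasp it centred and lift.

Call:
arm_command --pt "0.0019 0 0.03 0 0.08" --pt "0 0 0.05 0 0.08" --pt "0 0 0.035 0 0.08" --pt "0 0 0.014 0 0.08" --pt "0 0 0 0 0.065" --pt "0 0 0 0 0.055" --pt "0 0 0 0 0.05" --pt "0 0 0 0 0.042" --pt "0 0 0 0 0.042" --pt "0 0 -0.01 0 0.042" --pt "0 0 -0.03 0 0.042" --pt "0 0 -0.05 0 0.042" --pt "0 0 -0.05 0 0.042" --force 30

```text
time: 24.22
position: [0.3723, -0.3766, 0.2053]
orientation: [0.265, 3.13, -0.0]
wrist_force: [-0.3, 0.0, -0.6]
opening: 0.0474
```

Call:
arm_command --pt "0 0 0 0.1095 0.042" --pt "0 0 0 0.1095 0.042" --pt "0 0 0 0.1095 0.042" --pt "0 0 0 0.1095 0.042" --pt "0 0 0 0.1093 0.042" --pt "0.0239 0.0418 0 0 0.042" --pt "0.0239 0.0418 0 0 0.042" --pt "0.0239 0.0418 0 0 0.042" --pt "0.0239 0.0418 0 0 0.042" --pt "0.0239 0.0418 0 0 0.042" --pt "0.0239 0.0418 0 0 0.042" --pt "0.0239 0.0418 0 0 0.042" --pt "0.0239 0.0418 0 0 0.042" --pt "0.0239 0.0418 0 0 0.042" --pt "0.0239 0.0418 0 0 0.042" --pt "0.0242 0.0416 0 0 0.042" --pt "0 0 0 0 0.042" --pt "0 0 0 0 0.042"

```text
time: 26.48
position: [0.4754, 0.1424, 0.2035]
orientation: [1.1, 2.943, -0.0]
wrist_force: [-0.5, -0.2, -0.4]
opening: 0.0476
```

```bash
python3 - <<'E'
from h import *
print(go(.4755,.1427,138.96)); c,p,d=snap("wrist","w16"); print(tilt(c,p,d,"red"))
for k,r in {"yellow":(330,200,640,480),"blue":(480,60,640,400)}.items():
    try: print(k,padrect(c,p,k,roi=r)[:4])
    except Exception as e: print(k,"-")
E
```

```text
{'t': 26.48, 'pos': [0.4754, 0.1424, 0.2035], 'psi': np.float64(139.0), 'turn': np.float64(0.0007), 'dx': 0.0001, 'dy': 0.0003, 'F': [-0.5, -0.2, -0.4], 'op': 0.0476}
(4157, array([0.4679, 0.1483, 0.2693]), array([ 0.011, -0.013,  1.   ]), np.float64(1.0))
yellow (array([0.61745026, 0.16108447]), 69.12428283691406, 54.79652786254883, 49.24588394165039)
blue (array([0.60694122, 0.29367502]), 65.31758880615234, 83.23335266113281, 49.14563751220703)
```

View pics/w16.png

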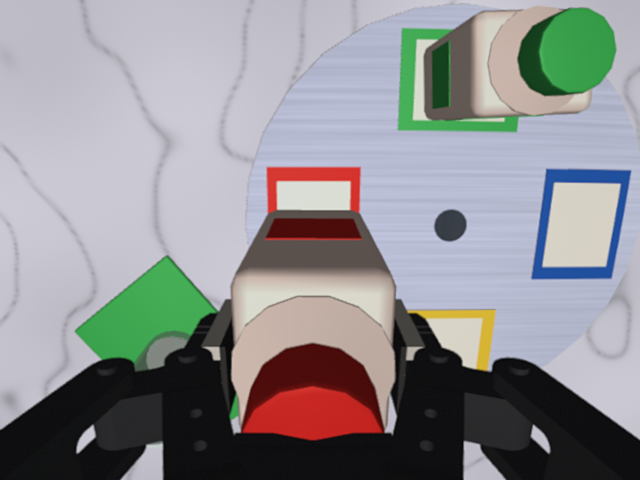

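Blue pad still at (0.6069, 0.2937), so the disc hasn't turned. The bottle is over the red pad with about 1° of swing in the grip. I'll lower it slowly and release at first touch.

Call:
arm_command --pt "0 0.0003 0.03 0 0.042" --pt "0 0 0.03 0 0.042" --pt "0 0 0.02 0 0.042" --pt "0 0 0.008 0 0.042" --pt "0 0 0.003 0 0.042" --pt "0 0 0 0 0.042" --pt "0 0 0 0 0.042"

```text
time: 27.4
position: [0.4762, 0.1429, 0.1128]
orientation: [1.101, 2.941, 0.001]
wrist_force: [-0.0, -0.4, -0.5]
opening: 0.0474
```

```bash
python3 - <<'E'
from h import *
print(go(.4755,.1427,138.96)); c,p,d=snap("wrist","w17"); print(tilt(c,p,d,"red"))
cv2.imwrite("pics/w17c.png",p[100:400,150:500,::-1])
E
```

```text
{'t': 27.4, 'pos': [0.4762, 0.1429, 0.1128], 'psi': np.float64(138.97), 'turn': np.float64(0.0001), 'dx': 0.0004, 'dy': -0.0006, 'F': [-0.0, -0.4, -0.5], 'op': 0.0474}
(4165, array([0.4686, 0.1487, 0.1786]), array([ 0.01 , -0.015,  1.   ]), np.float64(1.04))
```

View pics/w17.png

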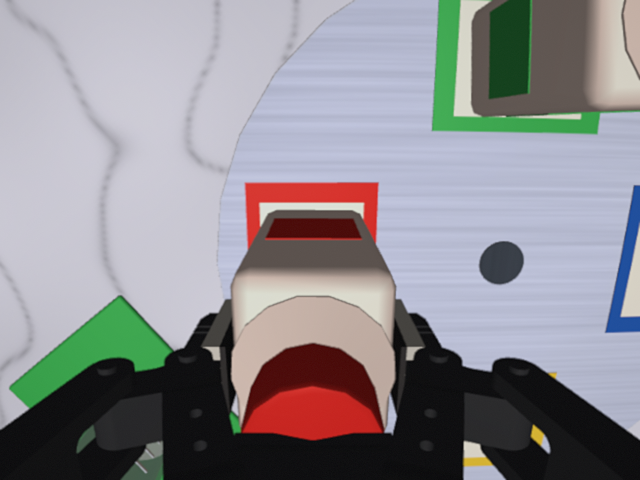

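Call:
arm_command --pt "-0.001 -0.0005 0 0 0.042" --pt "0 0 0.001 0 0.042" --pt "0 0 0.001 0 0.042" --pt "0 0 0.0005 0 0.042" --pt "0 0 0 0 0.042"

```text
time: 28.08
position: [0.4763, 0.1418, 0.1096]
orientation: [-1.101, -2.942, 0.0]
wrist_force: [-0.6, 0.3, -0.7]
opening: 0.0475
```

Call:
arm_command --pt "0 0 0.0005 0 0.042" --pt "0 0 0 0 0.042"

```text
time: 28.32
position: [0.4764, 0.1418, 0.1093]
orientation: [1.101, 2.942, 0.0]
wrist_force: [-0.6, -1.0, 1.4]
opening: 0.0477
```

Call:
arm_command --pt "0 0 0.0004 0 0.042" --pt "0 0 0 0 0.042"

```text
time: 28.58
position: [0.4765, 0.1418, 0.1093]
orientation: [1.1, 2.942, 0.0]
wrist_force: [-1.4, -1.5, 5.4]
opening: 0.0476
```

Contact at about 5 N. Release.

Call:
arm_command --pt "0 0 0 0 0.051" --pt "0 0 0 0 0.056" --pt "0 0 0 0 0.065" --pt "0 0 -0.01 0 0.07" --pt "0 0 -0.03 0 0.075" --pt "0 0 -0.05 0 0.08" --pt "0 0 -0.04 0 0.08" --pt "0 0 0 0 0.08"

```text
time: 29.58
position: [0.4775, 0.1421, 0.2422]
orientation: [1.099, 2.938, 0.005]
wrist_force: [0.7, 0.2, -0.9]
opening: 0.0799
```

```bash
python3 - <<'E'
from h import *
print(go(.4755,.1427,138.96)); c,p,d=snap("wrist","w18"); print(tilt(c,p,d,"red"),bottle(c,p,d,"red",.045))
for k,r in {"yellow":(300,250,640,480),"blue":(460,60,640,400)}.items():
    try: print(k,padrect(c,p,k,roi=r)[:4])
    except Exception as e: print(k,"-")
H=p.sum(2)
E
```

```text
{'t': 29.57, 'pos': [0.4775, 0.1421, 0.2422], 'psi': np.float64(138.98), 'turn': np.float64(0.0003), 'dx': 0.0019, 'dy': -0.0009, 'F': [0.7, 0.2, -0.9], 'op': 0.0799}
(2232, array([0.4759, 0.1425, 0.1751]), array([ 0.003, -0.002,  1.   ]), np.float64(0.22)) (array([475.85, 142.64,  16.24]), array([475.55, 142.71,  48.16,  58.91,  48.95]))
yellow (array([0.6168653 , 0.15246167]), 83.0391845703125, 64.8614273071289, 49.08315658569336)
blue (array([0.60665588, 0.29385052]), 65.05542755126953, 82.98989868164062, 49.1432991027832)
```

View pics/w18.png

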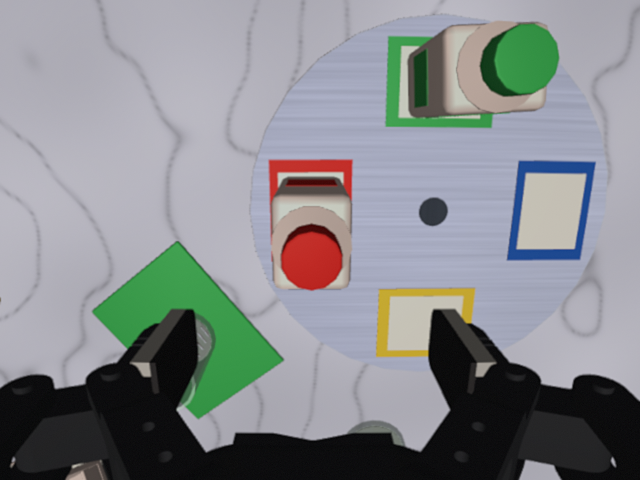

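The red bottle is centred to 0.3 mm at (475.6, 142.7), angle 48.95°, tilt 0.2°, and the disc is unturned. Next the blue one.

Call:
arm_command --pt "0 0 0 -0.139 0.085" --pt "0 0 0 -0.139 0.085" --pt "0 0 0 -0.139 0.085" --pt "0 0 0 -0.138 0.085" --pt "-0.0091 -0.0455 0 0 0.085" --pt "-0.0091 -0.0455 0 0 0.085" --pt "-0.0091 -0.0455 0 0 0.085" --pt "-0.0091 -0.0455 0 0 0.085" --pt "-0.0091 -0.0455 0 0 0.085" --pt "-0.0091 -0.0455 0 0 0.085" --pt "-0.0091 -0.0455 0 0 0.085" --pt "-0.0091 -0.0455 0 0 0.085" --pt "-0.0091 -0.0455 0 0 0.085" --pt "-0.0091 -0.0455 0 0 0.085" --pt "-0.0091 -0.0455 0 0 0.085" --pt "0 0 0.03 0 0.085" --pt "0 0 0.03 0 0.085" --pt "0 0 0 0 0.085" --pt "0 0 0 0 0.085"

```text
time: 32.0
position: [0.4951, -0.3683, 0.1794]
orientation: [0.253, 3.131, -0.0]
wrist_force: [-0.3, 0.5, 0.7]
opening: 0.0851
```

```bash
python3 - <<'E'
from h import *
print(go(.496,-.3676,170.8)); c,p,d=snap("wrist","w19"); print(tilt(c,p,d,"blue"))
E
```

```text
{'t': 32.0, 'pos': [0.4951, -0.3683, 0.1794], 'psi': np.float64(170.78), 'turn': np.float64(-0.0004), 'dx': -0.0008, 'dy': 0.0009, 'F': [-0.3, 0.5, 0.7], 'op': 0.0851}
(3547, array([ 0.4741, -0.3651,  0.148 ]), array([-0.495,  0.077,  0.866]), np.float64(30.04))
```

View pics/w19.png

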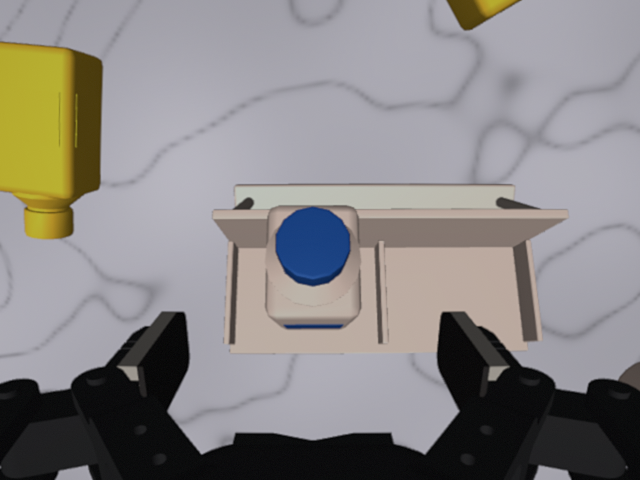

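The blue cap is centred between the fingers at (313,245). Descend, grip and draw it out the same way.

Call:
arm_command --pt "-0.0008 0 0.03 0 0.085" --pt "0 0 0.03 0 0.085" --pt "0 0 0.02 0 0.085" --pt "0 0 0.011 0 0.085" --pt "0 0 0 0 0.07" --pt "0 0 0 0 0.06" --pt "0 0 0 0 0.052" --pt "0 0 0 0 0.048" --pt "0 0 0 0 0.04" --pt "0 0 0 0 0.04" --force 25

```text
time: 33.3
position: [0.4958, -0.3686, 0.0885]
orientation: [0.253, 3.131, -0.001]
wrist_force: [-1.2, 0.8, 5.7]
opening: 0.0478
```

Call:
arm_command --pt "0.0025 0 -0.0043 0 0.04" --pt "0.0075 0 -0.013 0 0.04" --pt "0.01 0 -0.0173 0 0.04" --pt "0.01 0 -0.0173 0 0.04" --pt "0.01 0 -0.0173 0 0.04" --pt "0.01 0 -0.0173 0 0.04" --pt "0 0 -0.02 0 0.04" --pt "0 0 0 0 0.04"

```text
time: 34.3
position: [0.4462, -0.3608, 0.1959]
orientation: [0.253, 3.13, -0.002]
wrist_force: [0.4, 0.6, -2.9]
opening: 0.0475
```

```bash
python3 - <<'E'
from h import *
print(go(.325,-.369)); c,p,d=snap("wrist","w20"); print(tilt(c,p,d,"blue"))
E
```

```text
{'t': 34.3, 'pos': [0.4462, -0.3608, 0.1959], 'psi': np.float64(170.76), 'turn': np.float64(-0.0), 'dx': 0.1183, 'dy': -0.0276, 'F': [0.4, 0.6, -2.9], 'op': 0.0475}
(14806, array([ 0.4242, -0.3571,  0.2553]), array([-0.5  ,  0.079,  0.862]), np.float64(30.42))
```

View pics/w20.png

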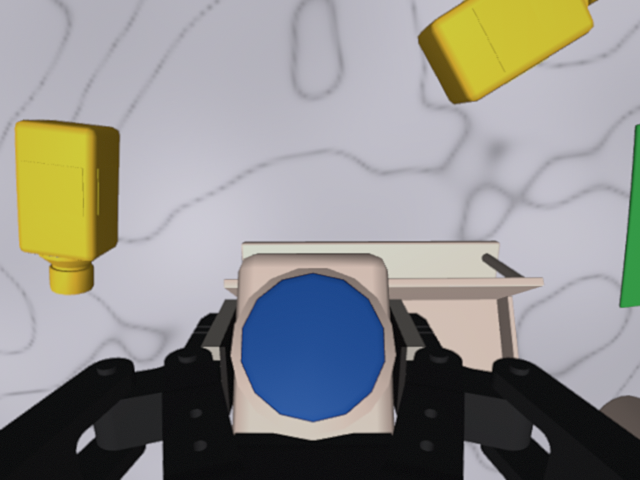

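Call:
arm_command --pt "0.03 0 0 0 0.04" --pt "0.03 -0.009 0 0 0.04" --pt "0.03 -0.009 0 0 0.04" --pt "0.0283 -0.0096 0.02 0 0.04" --pt "0 0 0.04 0 0.04" --pt "0 0 0.035 0 0.04" --pt "0 0 0.02 0 0.04" --pt "0 0 0.0085 0 0.04" --pt "0 0 0.003 0 0.04" --pt "0 0 0.0015 0 0.04" --pt "0 0 0 0 0.04" --force 20

```text
time: 35.72
position: [0.325, -0.3683, 0.0679]
orientation: [-0.252, -3.131, -0.001]
wrist_force: [-5.1, 7.3, 19.6]
opening: 0.0478
```

Call:
arm_command --pt "-0.002 0 -0.0008 0 0.04" --pt "-0.0039 0 -0.0007 0 0.04" --pt "-0.0039 0 -0.0004 0 0.04" --pt "-0.0039 0 -0.0002 0 0.04" --pt "-0.0039 0 0 0 0.04" --pt "0 0 0 0 0.04"

```text
time: 36.48
position: [0.3429, -0.3716, 0.0684]
orientation: [0.252, 3.131, -0.0]
wrist_force: [0.6, -0.5, -0.1]
opening: 0.0477
```

```bash
python3 - <<'E'
from h import *
print(go(.36,-.375)); c,p,d=snap("wrist","w21"); print(tilt(c,p,d,"blue"))
E
```

```text
{'t': 36.48, 'pos': [0.3429, -0.3716, 0.0684], 'psi': np.float64(170.78), 'turn': np.float64(-0.0), 'dx': -0.0175, 'dy': -0.0006, 'F': [0.6, -0.5, -0.1], 'op': 0.0477}
(14923, array([ 0.3212, -0.3682,  0.1283]), array([-0.484,  0.074,  0.872]), np.float64(29.33))
```

It slid without turning and contact is now near zero, so I'll press again and retry with more preload.

Call:
arm_command --pt "0 0 0.001 0 0.04" --pt "0 0 0.0006 0 0.04" --pt "0 0 0 0 0.04"

```text
time: 36.9
position: [0.3428, -0.3717, 0.068]
orientation: [0.253, 3.13, -0.001]
wrist_force: [-1.6, 4.4, 16.8]
opening: 0.0477
```

Call:
arm_command --pt "-0.0039 0 -0.0005 0 0.04" --pt "-0.0039 0 -0.0004 0 0.04" --pt "-0.0039 0 -0.0003 0 0.04" --pt "0 0 0 0 0.04"

```text
time: 37.4
position: [0.3538, -0.3733, 0.0686]
orientation: [-0.252, -3.131, -0.0]
wrist_force: [-2.6, 2.6, 10.4]
opening: 0.047
```

```bash
python3 - <<'E'
from h import *
print(go(.36,-.375)); c,p,d=snap("wrist","w22"); print(tilt(c,p,d,"blue"))
E
```

```text
{'t': 37.4, 'pos': [0.3538, -0.3733, 0.0686], 'psi': np.float64(170.78), 'turn': np.float64(-0.0), 'dx': -0.0064, 'dy': -0.0007, 'F': [-2.6, 2.6, 10.4], 'op': 0.047}
(15150, array([ 0.3352, -0.3703,  0.1312]), array([-0.383,  0.06 ,  0.922]), np.float64(22.82))
```

22.8° now. Continue.

Call:
arm_command --pt "-0.0039 0 0 0 0.04" --pt "-0.0039 0 0.0002 0 0.04" --pt "-0.0039 0 0.0003 0 0.04" --pt "-0.0039 0 0.0004 0 0.04" --pt "-0.0039 0 0.0006 0 0.04" --pt "-0.0039 0 0.0007 0 0.04" --pt "0 0 0 0 0.04"

```text
time: 38.33
position: [0.3771, -0.377, 0.066]
orientation: [-0.253, -3.131, -0.001]
wrist_force: [0.3, 1.8, 6.2]
opening: 0.0479
```

```bash
python3 - <<'E'
from h import *
print(go(.36,-.375)); c,p,d=snap("wrist","w23"); print(tilt(c,p,d,"blue"))
E
```

```text
{'t': 38.33, 'pos': [0.3771, -0.377, 0.066], 'psi': np.float64(170.77), 'turn': np.float64(-0.0), 'dx': 0.0172, 'dy': -0.0008, 'F': [0.3, 1.8, 6.2], 'op': 0.0479}
(10015, array([ 0.3625, -0.3746,  0.1323]), array([-0.15 ,  0.021,  0.988]), np.float64(8.72))
```

Call:
arm_command --pt "-0.0033 0 0.0007 0 0.04" --pt "-0.0033 0 0.0009 0 0.04" --pt "-0.0033 0 0.001 0 0.04" --pt "-0.0033 0 0.0012 0 0.04" --pt "0 0 0.0003 0 0.04" --pt "0 0 0 0 0.04"

```text
time: 39.12
position: [0.3902, -0.3791, 0.0622]
orientation: [0.253, 3.131, 0.0]
wrist_force: [0.3, 2.0, 7.7]
opening: 0.0479
```

```bash
python3 - <<'E'
from h import *
print(go(.36,-.375)); c,p,d=snap("wrist","w24"); print(tilt(c,p,d,"blue"))
E
```

```text
{'t': 39.12, 'pos': [0.3902, -0.3791, 0.0622], 'psi': np.float64(170.76), 'turn': np.float64(-0.0), 'dx': 0.0305, 'dy': -0.0008, 'F': [0.3, 2.0, 7.7], 'op': 0.0479}
(5776, array([ 0.3778, -0.3771,  0.1303]), array([-0.003, -0.004,  1.   ]), np.float64(0.28))
```

View pics/w24.png

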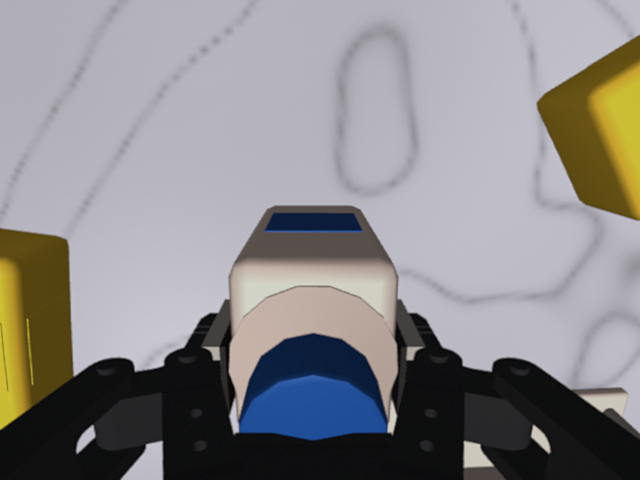

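The blue bottle is upright. Release, rise and measure.

Call:
arm_command --pt "0 0 0 0 0.052" --pt "0 0 0 0 0.06" --pt "0 0 0 0 0.075" --pt "0 0 -0.03 0 0.085" --pt "0 0 -0.05 0 0.085" --pt "0 0 -0.05 0 0.085" --pt "0 0 0 0 0.085" --pt "0 0 0 0 0.085"

```text
time: 40.17
position: [0.3898, -0.3789, 0.1911]
orientation: [-0.253, -3.131, -0.001]
wrist_force: [-0.9, -0.1, -1.0]
opening: 0.0853
```

```bash
python3 - <<'E'
from h import *
c,p,d=snap("wrist","w25"); b=bottle(c,p,d,"blue"); print(tilt(c,p,d,"blue"),b); print(go(b[1][0]/1000,b[1][1]/1000))
E
```

```text
(2349, array([ 0.387 , -0.3784,  0.1301]), array([ 0.001, -0.001,  1.   ]), np.float64(0.08)) (array([ 386.96, -378.47,   16.08]), array([ 386.61, -378.44,   48.09,   58.87,   80.69]))
{'t': 40.23, 'pos': [0.3897, -0.3788, 0.1905], 'psi': np.float64(170.77), 'turn': np.float64(-0.0), 'dx': 0.0031, 'dy': -0.0002, 'F': [-1.2, 0.9, -0.3], 'op': 0.0848}
```

View pics/w25.png

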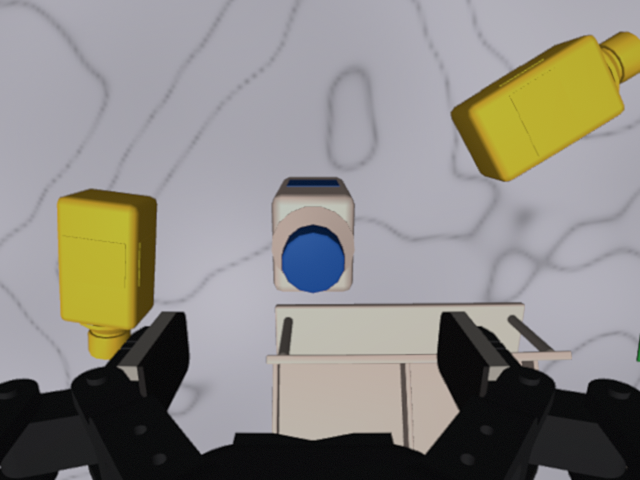

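Call:
arm_command --pt "0.0027 0 0.03 0 0.08" --pt "0 0 0.05 0 0.08" --pt "0 0 0.034 0 0.08" --pt "0 0 0.014 0 0.08" --pt "0 0 0 0 0.065" --pt "0 0 0 0 0.055" --pt "0 0 0 0 0.05" --pt "0 0 0 0 0.042" --pt "0 0 0 0 0.042" --pt "0 0 -0.01 0 0.042" --pt "0 0 -0.03 0 0.042" --pt "0 0 -0.05 0 0.042" --pt "0 0 -0.05 0 0.042" --pt "0 0 -0.05 0 0.042" --pt "0 0 -0.01 0 0.042" --pt "0 0 0 0.111 0.042" --pt "0 0 0 0.111 0.042" --pt "0 0 0 0.111 0.042" --pt "0 0 0 0.111 0.042" --pt "0 0 0 0.1112 0.042" --force 30

```text
time: 42.72
position: [0.3871, -0.3784, 0.2629]
orientation: [-1.106, -2.939, -0.001]
wrist_force: [-0.3, -0.3, -2.0]
opening: 0.0479
```

```bash
python3 - <<'E'
from h import *
print(go(.6069,.2935,138.96))
E
```

```text
{'t': 42.73, 'pos': [0.3871, -0.3784, 0.2629], 'psi': np.float64(138.75), 'turn': np.float64(-0.0037), 'dx': 0.2753, 'dy': 0.6511, 'F': [-0.3, -0.3, -2.0], 'op': 0.0479}
```

Call:
arm_command --pt "0.0197 0.0465 0 0 0.042" --pt "0.0197 0.0465 0 0 0.042" --pt "0.0197 0.0465 0 0 0.042" --pt "0.0197 0.0465 0 0 0.042" --pt "0.0197 0.0465 0 0 0.042" --pt "0.0197 0.0465 0 0 0.042" --pt "0.0197 0.0465 0 0 0.042" --pt "0.0197 0.0465 0 0 0.042" --pt "0.0197 0.0465 0 0 0.042" --pt "0.0197 0.0465 0 0 0.042" --pt "0.0197 0.0465 0 0 0.042" --pt "0.0197 0.0465 0 0 0.042" --pt "0.0197 0.0465 0 0 0.042" --pt "0.0192 0.0466 0 0 0.042" --pt "0 0 0 0 0.042" --pt "0 0 0 0 0.042"

```text
time: 44.72
position: [0.6068, 0.2925, 0.2627]
orientation: [-1.101, -2.941, 0.002]
wrist_force: [-0.9, 0.1, -2.2]
opening: 0.0477
```

```bash
python3 - <<'E'
from h import *
print(go(.6069,.2935,138.96)); c,p,d=snap("wrist","w26"); print(tilt(c,p,d,"blue"))
E
```

```text
{'t': 44.73, 'pos': [0.6068, 0.2925, 0.2627], 'psi': np.float64(138.97), 'turn': np.float64(0.0001), 'dx': 0.0006, 'dy': 0.0008, 'F': [-0.9, 0.1, -2.2], 'op': 0.0477}
(4301, array([0.5995, 0.2983, 0.3281]), array([ 0.011, -0.018,  1.   ]), np.float64(1.2))
```

View pics/w26.png

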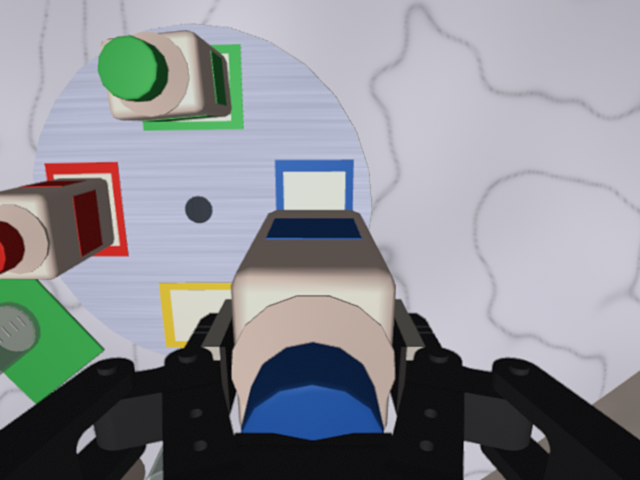

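Call:
arm_command --pt "-0.0005 0.0008 0 0 0.042" --pt "0 0 0.03 0 0.042" --pt "0 0 0.04 0 0.042" --pt "0 0 0.04 0 0.042" --pt "0 0 0.025 0 0.042" --pt "0 0 0.01 0 0.042" --pt "0 0 0.004 0 0.042" --pt "0 0 0 0 0.042" --pt "0 0 0 0 0.042"

```text
time: 45.9
position: [0.6086, 0.2935, 0.1158]
orientation: [1.101, 2.941, 0.002]
wrist_force: [0.4, -0.6, -2.9]
opening: 0.0477
```

```bash
python3 - <<'E'
from h import *
print(go(.6069+.0008,.2935-.0007,138.96)); c,p,d=snap("wrist","w27"); print(tilt(c,p,d,"blue"))
E
```

```text
{'t': 45.9, 'pos': [0.6086, 0.2935, 0.1158], 'psi': np.float64(138.95), 'turn': np.float64(-0.0001), 'dx': 0.0003, 'dy': -0.0011, 'F': [0.4, -0.6, -2.9], 'op': 0.0477}
(4306, array([0.6012, 0.2991, 0.181 ]), array([ 0.004, -0.014,  1.   ]), np.float64(0.86))
```

View pics/w27.png

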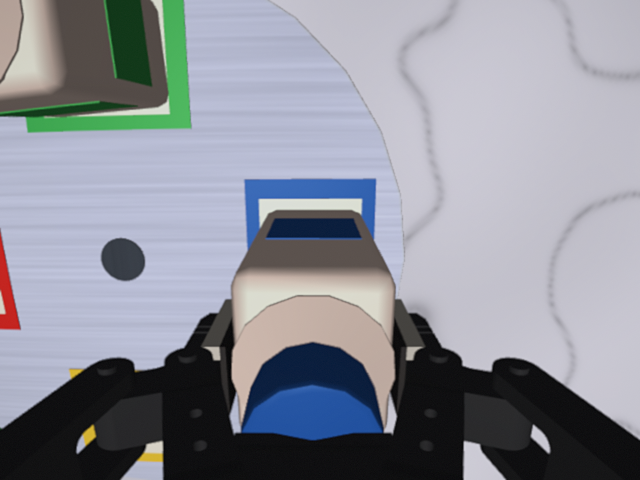

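Call:
arm_command --pt "0.0003 -0.0008 0.002 0 0.042" --pt "0 0 0.0015 0 0.042" --pt "0 0 0.001 0 0.042" --pt "0 0 0.0005 0 0.042" --pt "0 0 0 0 0.042"

```text
time: 46.58
position: [0.6075, 0.2929, 0.1099]
orientation: [1.101, 2.942, 0.0]
wrist_force: [-1.1, -0.6, 1.2]
opening: 0.0477
```

```bash
python3 - <<'E'
from h import *
print(go(.6069+.0008,.2935-.0007,138.96))
E
```

```text
{'t': 46.58, 'pos': [0.6075, 0.2929, 0.1099], 'psi': np.float64(138.96), 'turn': np.float64(-0.0001), 'dx': -0.0002, 'dy': 0.0, 'F': [-1.1, -0.6, 1.2], 'op': 0.0477}
```

Call:
arm_command --pt "0 0 0.0003 0 0.042" --pt "0 0 0 0 0.042"

```text
time: 46.82
position: [0.6075, 0.2929, 0.1098]
orientation: [1.101, 2.942, 0.0]
wrist_force: [-3.8, -1.6, 6.1]
opening: 0.0478
```

Contact at 6 N. Release.

Call:
arm_command --pt "0 0 0 0 0.051" --pt "0 0 0 0 0.056" --pt "0 0 0 0 0.065" --pt "0 0 -0.01 0 0.07" --pt "0 0 -0.03 0 0.075" --pt "0 0 -0.05 0 0.08" --pt "0 0 -0.04 0 0.08" --pt "0 0 0 0 0.08"

```text
time: 47.82
position: [0.6087, 0.2935, 0.2439]
orientation: [1.099, 2.937, 0.007]
wrist_force: [-0.2, 0.0, -0.9]
opening: 0.0801
```

```bash
python3 - <<'E'
from h import *
c,p,d=snap("wrist","w28"); print(go(.6069,.2935,138.96)); print(tilt(c,p,d,"blue"),bottle(c,p,d,"blue",.045))
m=np.zeros((480,640),bool); g=p.sum(2)
try: print("yellow",padrect(c,p,"yellow",roi=(60,250,330,420))[:4])
except Exception as e: print(e)
E
```

```text
{'t': 47.88, 'pos': [0.6079, 0.2931, 0.2413], 'psi': np.float64(138.96), 'turn': np.float64(0.0), 'dx': 0.001, 'dy': -0.0004, 'F': [0.1, 0.4, -0.7], 'op': 0.0802}
(2169, array([0.607 , 0.2938, 0.1751]), array([ 0.003, -0.002,  1.   ]), np.float64(0.18)) (array([606.97, 293.76,  16.07]), array([607.31, 293.46,  48.14,  60.47,  49.12]))
yellow (array([0.61632123, 0.1524696 ]), 82.89127349853516, 64.29751586914062, 49.087806701660156)
```

View pics/w28.png

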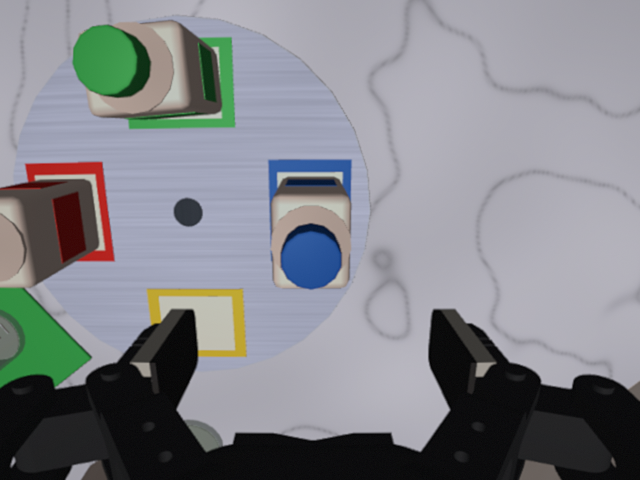

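```bash
python3 - <<'E'
from h import *
c,p,d=snap("scene","s29"); cv2.imwrite("pics/s29c.png",cv2.resize(p[140:340,140:500,::-1],(800,444),interpolation=cv2.INTER_CUBIC))
c=calibration("wrist"); 
t=np.load("w28.npz"); t=dict(t)
for n in ["w1","w28"]:
    t=dict(np.load(n+".npz")); g=t["p"].sum(2)
    m=(g<200); N,L,S,C=cv2.connectedComponentsWithStats(m.astype(np.uint8))
    for i in range(1,N):
        if 300<S[i,4]<900 and S[i,3]<40 and S[i,1]<300: h=onplane(t,[C[i]],.045)[0]; print(n,"hub",h.round(4))
    y=padrect(t,t["p"],"yellow",roi=(280,270,410,380) if n=="w1" else (60,250,330,420))[0]; print(n,y, np.degrees(np.arctan2(h[1]-y[1],h[0]-y[0])))
E
```

```text
w1 hub [0.541 0.218 0.045]
w1 [0.61664288 0.15223801] 138.9943211716734
w28 hub [0.5891 0.3097 0.045 ]
w28 hub [0.4419 0.1409 0.045 ]
w28 hub [0.541 0.218 0.045]
w28 hub [0.6209 0.2826 0.045 ]
w28 [0.61632123 0.1524696 ] 87.97987754895992
```

View pics/s29c.png

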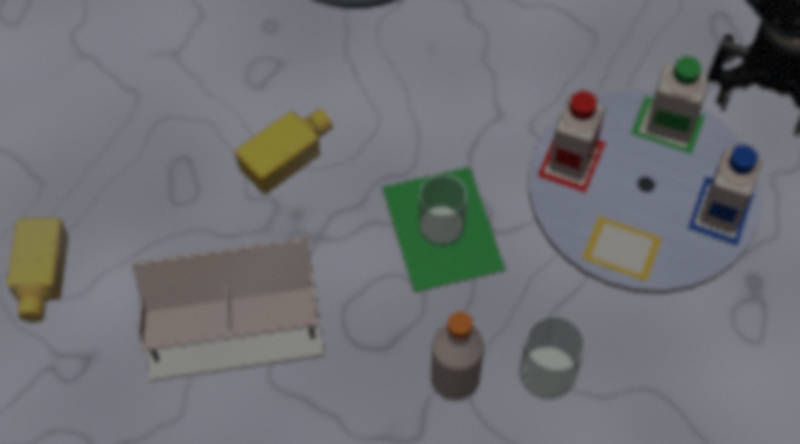

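The scene view shows the beaker on the mat, both bottles upright on their pads and everything else untouched. Hub to yellow pad reads 138.98°, against 138.99° at the start. Handing in.

```bash
python3 - <<'E'
from bench import arm
print(arm.state()["time"], arm.finish_job())
E
```

```text
the job is handed in; nothing more can be done
47.925 None
```

The job is done and handed in at 47.9 s of the 72 s allowed. The beaker stands near the middle of the green mat, and the red and blue bottles stand upright on their own pads.

- **Method:** The tool can only turn about its own vertical axis. I drew each leaning bottle out of the rack, pivoted it upright on the free worktop, regrasped it and set it down at first touch with the jaws along the disc's radius.
- **Last checks, red and blue bottles:** Each is within about 0.5 mm of its pad centre and about 0.2° of square, with about 0.2° of tilt.
- **Last checks, turntable:** The hub-to-yellow-pad direction read 138.98°, against 138.99° at the start. The green bottle, spare beaker, rinse bottle and yellow look-alikes look untouched in the final scene picture.
- **What went wrong or disagreed:** The blue bottle's first pivot slid along the worktop without turning, and I repeated it with more downward pressure (about 20 N at most). One tilt reading for the red bottle (27.6°) was false because the cap's side got into the measurement; I fixed that before using it. My last hub check printed a wrong angle (88°) because it also picked up dark spots that were not the hub. The 138.98° is recomputed by hand from the true hub point.

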